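# Release the parked mallet head and run it up to its face disc

## Task

Take the release pin out of its wooden stand, push it through the small sloping access hole of the latch housing until the hidden catch lets the mallet head spring out along the rail, and put the pin back upright in its own stand. Slide the mallet head along the rail until it is fully home against the resin face disc at the far end of the rail. Leave the countersink bit, the stone, the spare disc and the grease tin where they are.

Things in the scene. Friction and masses are not known exactly. Their poses are not given: they have to be found in the camera images.
- pin_handle (a point): Release pin (loose, about 0.1 kg): round pale wooden handle, 28 mm diameter, 70 mm long, with a brass band, on a steel shank. Stands upright in its stand, shank down, the handle's underside resting on the stand's top. This point: centre of the handle, 35 mm above its underside and 120 mm above the tip; z points from tip to handle.
- pin_tip (a point): The tip of the release pin's steel shank, on the axis. The shank is 10 mm in diameter and 85 mm long below the handle, its last 6 mm tapered.
- stand_mouth (a point): Pin stand: fixed wooden block 60 x 60 x 95 mm high with an upright 18 mm through hole in its middle. This point: centre of the hole's mouth on the top face, z up. With the pin home the handle's centre is 35 mm above it. A lower block (75 mm high) carries the countersink bit; the two may stand in either place.
- latch_housing: Fixed grey steel box at one end of the rail rig, 90 mm wide; its 80 x 90 mm top face slopes down towards the robot, 28 degrees from level, the access hole in its middle. Its upper rear edge is about 124 mm above the slab. Origin and axes as access_hole.
- access_hole (a point): Centre of the access hole's mouth, about 105 mm above the slab: a straight round bore 16 mm in diameter, 30 mm long, then a hollow. z points out of the hole along the bore, leaning 28 degrees from vertical towards the robot. y is level, along the rail, away from the mallet head (the head slides towards -y); x points up the slope. Keep the pin in line with the bore.
- catch_plate (a point): Centre of the face of the hidden catch, a 32 mm square plate square to the bore, on the bore's axis 43 mm in from the hole's mouth (at rest). It is pushed straight along the bore.
- catch (a joint): How far the hidden catch is pushed in, m: 0 at rest, lets go of the mallet head at 0.008, stop at 0.014. A spring (3 N at rest, 6.4 N at 0.008, 9 N at the stop) returns it.
- carriage (a joint): Travel of the mallet head along the rail, m: 0 parked, held by the catch; 0.12 home against the face disc. When let go, a spring pushes it out to about 0.042 within 2 s and it stops there; beyond that it slides against 1 N of friction plus grease drag of 25 N per m/s and stays where it is left.
- stub (a point): Centre of the upright round pale wooden shaft stub, 26 mm diameter, 70 mm tall, on a 4 mm brass collar in the middle of the mallet head's top; 139 mm above the slab, 35 mm below the stub's top. Moves with the head. The teak head is 190 mm long, 60 x 60 mm, with two brass bands, captive on the rail, its top 100 mm above the slab.
- disc_face (a point): Centre of the face of the bone-coloured resin face disc, 58 mm in diameter, fixed to the upright stop at the end of the rail away from the latch housing, 70 mm above the slab. When the head is home its end touches this face.
- bit_mid (a point): Steel countersink bit (loose, 102 mm long, 28 mm head with six flutes and a point, up), standing in its own 60 x 60 x 75 mm wooden block; this point is half-way up it. Leave alone.
- stone_mid (a point): White ceramic burnishing stone (loose), 120 x 45 x 22 mm, lying on the slab; its centre. Leave alone.
- disc_mid (a point): Spare bone-coloured face disc (loose), 62 mm in diameter, 12 mm thick, lying on the slab; its centre. Leave alone.
- tin_mid (a point): Metal grease tin (loose), 75 mm in diameter, 72 mm high; its centre. Leave alone.
Mind the look-alikes: they are no part of the job. What is shaped like the part that bears pin_handle but orange or turquoise is not meant.

How it is judged (in metres and radians):
On the way:
1. the pin's tip is inside the access hole and has pushed the catch in to its release point (value of joint catch above 0.007 m and z of pin_tip in the frame of access_hole between -0.075 and -0.045 m and x of pin_tip in the frame of access_hole between -0.015 and 0.015 m and y of pin_tip in the frame of access_hole between -0.015 and 0.015 m), for 0.02 s.
At the end, for the whole second after the job is handed in: The mallet head is home against the face disc (within 6 mm of the 120 mm travel) and still, the catch has sprung back, and the release pin stands upright (within 8 degrees) fully down in its own stand (handle centre within 10 mm of the hole's axis and 6 mm of its seated height) (value of joint carriage above 0.114 m and velocity of joint carriage between -0.01 and 0.01 m/s and value of joint catch below 0.003 m and horizontal distance between pin_handle and stand_mouth below 0.01 m and z of pin_handle in the frame of stand_mouth between 0.029 and 0.041 m and angle between pin_handle's own z axis and vertical below 0.15 rad); the robot touches nothing.
It fails at once if the countersink bit is moved more than 30 mm (distance of bit_mid from where it was at the start of the episode above 0.03 m).
It fails at once if the burnishing stone is moved more than 30 mm (distance of stone_mid from where it was at the start of the episode above 0.03 m).
It fails at once if the spare face disc is moved more than 30 mm (distance of disc_mid from where it was at the start of the episode above 0.03 m).
It fails at once if the grease tin is moved more than 30 mm (distance of tin_mid from where it was at the start of the episode above 0.03 m).
It also fails if it takes over 61 s, if anything falls off the work surface, if the arm or the gripper's body presses on something with over 40 N, if the wrist force passes 120 N, or if a joint passes its speed limit or range.

## Robot

A 6-joint arm with a two-finger parallel gripper is mounted at the origin on the work surface. World frame = base frame: x ahead of the robot, y to its left, z up, the work surface at z = 0. Lengths are in mm, angles in rad, forces in N, time in s.
With the tool pointing down it reaches from about 275 to 750 mm from the base axis. Payload 10.2 kg.
Tool frame: the origin (TCP) lies at the very end of the fingers, on their centre line; the grasp point (between the pads) lies 19 mm behind it (ctrl.pinch_z is the distance from the TCP to the grasp point, in mm); y points along the fingers, z is the direction in which the jaws open and shut, and the axes are right-handed (so a half turn about y gives the same grasp; the last joint's range is limited). The gripper opens to 85 mm and grips with 20 to 120 N. Pads are 22 mm wide; open, the fingers measure 114 mm over their backs; the gripper's body (76 mm by 85 mm) begins 54 mm behind the grasp point. The pads swing forward as they close: fully open they stand 13 mm farther back than shut.
Start: joints at [0.897, 0.313, 1.498, -0, 1.331, -0.223], TCP at [228.748, 472.552, 209.494] pointing down, gripper open.
Joint ranges: [-2.94, 2.94], [-0.97, 2.17], [0.19, 2.56], [-1.23, 4.37], [0.02, 3.11], [-2.88, 2.88]. Speed limits (rad/s): [2.39, 2.39, 3.01, 3.14, 3.14, 3.14].

## Interface

Orientations are given as a unit quaternion [w, x, y, z].
In Python, from rig import sense, eyes, ctrl gives the robot as it stands. The module is installed in compiled form; this text tells all that it offers.
- The arm moves only by the shell command python3 -m handwheel 'ROWS' [FORCE]. ROWS is JSON, a list of rows, each an object of numbers: "grip": the finger opening in mm, from 0 to 85.4; "tx", "ty", "tz": the shift along the tool's x, y, z in mm; "wx", "wy", "wz": the turn, a rotation vector about the tool's x, y, z in rad. In form: [{"grip": .., "tx": .., "ty": .., "tz": .., "wx": .., "wy": .., "wz": ..}, ...]. A call has 1 to 10 rows; each row shifts and turns the commanded pose from where the row before left it, along the tool's axes as they then stand; what a row does not reach is not made up. A row lasts 1/12 s, in which the tool goes at most 41.7 mm and 7.16 degrees, less where a joint would pass 70% of its speed; a pose out of reach is approached as far as the arm can. A call is refused whole if a number of a shift passes 41.7 or a number of a turn 0.125, either way. A call with a gripper value outside its range is refused whole. The fingers move at their own pace and stop on an object; FORCE is the grip in N (left out, the last holds). Time passes only in rows, so rows that do not move let the fingers close. It gives the time, the measured TCP pose, the force and the opening at its end, in the units of the state.
- sense(): the state, without advancing time (a new reading comes with each control period).
- eyes.capture(name): name is "scene" or "top"; returns a dict with "pixels" (480x640x3 uint8, red, green, blue), "mtx" (3x3 intrinsics, pixels), "R" (3x3) and "t" (3): a world point X has camera coordinates R X + t. Camera axes: x right, y down, z forward; pixel columns grow to the right and rows downward; lengths in mm; the calibration is good to about 2 mm. A picture is of the moment at which its call begins. There is no depth.
- ctrl.finish_job(): hands the job in, once; it reports no verdict.
The state is a dict: "time_s": time; "joints": joint angles; "dq": joint speeds; "tau": joint torques, N m; "eef_pos": TCP position; "ee_rot": TCP orientation; "force": force on the tool from outside, world axes, zero at the start; "wrist_torque": the same for the moment, N m; "grip_width": opening from 0.0 (shut) to 1.0 (fully open).
Only numpy, scipy, OpenCV 4.12 (cv2) and the standard library are available. Lean on these libraries where they do the work, as an engineer would, in place of code of your own. Each camera call takes 0.05 s, during which the arm holds its last target.

## Working session

There is one attempt and no reset: what is moved stays moved. The work goes in short steps, Python scripts to look and compute and a shell command to move; the robot and the scene stay as the last step left them, time stands still between calls to the robot, and variables do not carry over. Pictures are saved under pics/ and viewed, and the job is handed in when it is done.

```bash
mkdir -p pics
python3 - <<'E'
from rig import sense, eyes, ctrl
import cv2, numpy as np
s=sense(); print({k:np.round(v,3).tolist() for k,v in s.items()}, ctrl.pinch_z)
for n in ("scene","top"):
    c=eyes.capture(n); cv2.imwrite(f"pics/{n}0.png",c["pixels"][:,:,::-1])
    print(n,np.round(c["mtx"],1).tolist(),np.round(c["R"],4).tolist(),np.round(c["t"],1).tolist(), np.round(-c["R"].T@c["t"]).tolist())
E
```

```text
{'time_s': 0.0, 'joints': [0.897, 0.313, 1.498, -0.0, 1.331, -0.223], 'dq': [-0.001, 0.0, -0.0, -0.002, 0.002, 0.001], 'tau': [0.001, -41.227, -25.975, -0.0, 0.004, -0.0], 'eef_pos': [228.584, 472.313, 208.907], 'ee_rot': [-0.689, 0.69, -0.158, 0.158], 'force': [0.756, -0.071, 0.961], 'wrist_torque': [-0.023, 0.039, -0.014], 'grip_width': 0.999} 18.700000000000003
scene [[593.1, 0.0, 330.8], [0.0, 593.1, 240.4], [0.0, 0.0, 1.0]] [[0.6214, 0.7835, 0.0017], [0.4836, -0.3819, -0.7876], [-0.6164, 0.4903, -0.6162]] [-344.7, -164.2, 1618.4] [1291.0, -586.0, 868.0]
top [[472.7, 0.0, 312.1], [0.0, 472.7, 237.2], [0.0, 0.0, 1.0]] [[-0.005, -1.0, 0.0015], [-0.9954, 0.0049, -0.096], [0.096, -0.002, -0.9954]] [35.2, 540.2, 1051.9] [437.0, 35.0, 1099.0]
```

View pics/scene0.png

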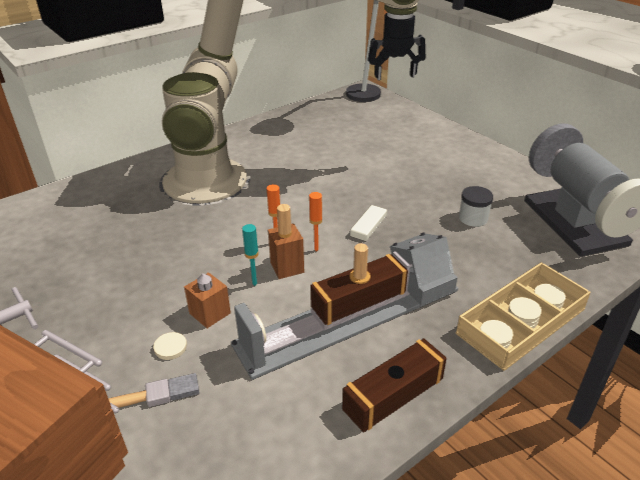

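View pics/top0.png

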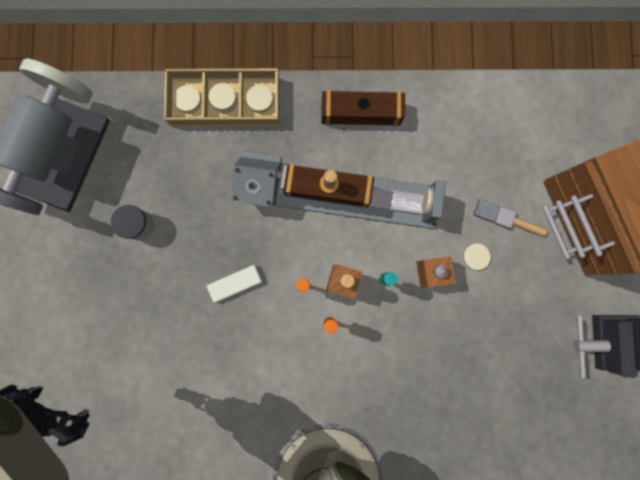

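The pale-handled pin in its block is at scene (285,220) / top (347,281). The candidates shaped like it are orange at scene (273,200) and (316,208), and turquoise at (250,240). I'll enlarge both views to confirm which one is meant.

Run:
```python
import cv2, numpy as np
a=cv2.imread("pics/scene0.png")[170:380,170:470]; a=cv2.resize(a,None,fx=2.6,fy=2.6,interpolation=cv2.INTER_CUBIC)
b=cv2.imread("pics/top0.png")[140:350,210:500]; b=cv2.resize(b,None,fx=2.7,fy=2.7,interpolation=cv2.INTER_CUBIC)
cv2.imwrite("pics/s_crop.png",a);cv2.imwrite("pics/t_crop.png",b)
```

```text
(no output)
```

View pics/s_crop.png

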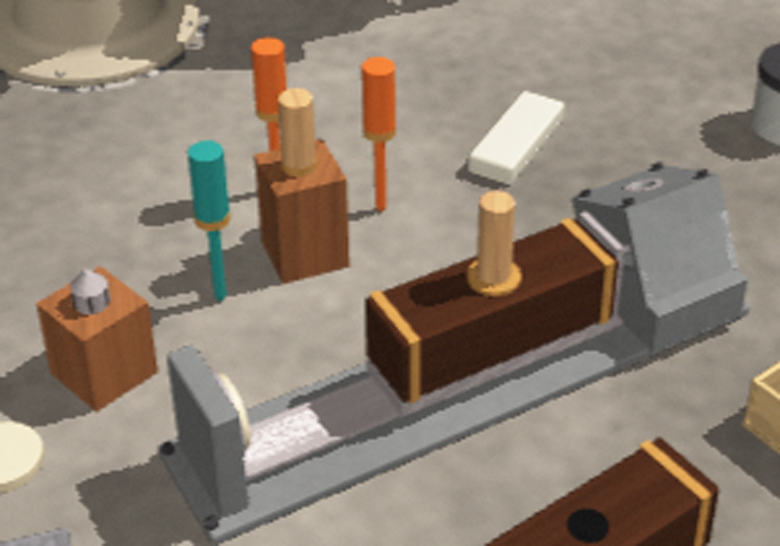

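View pics/t_crop.png

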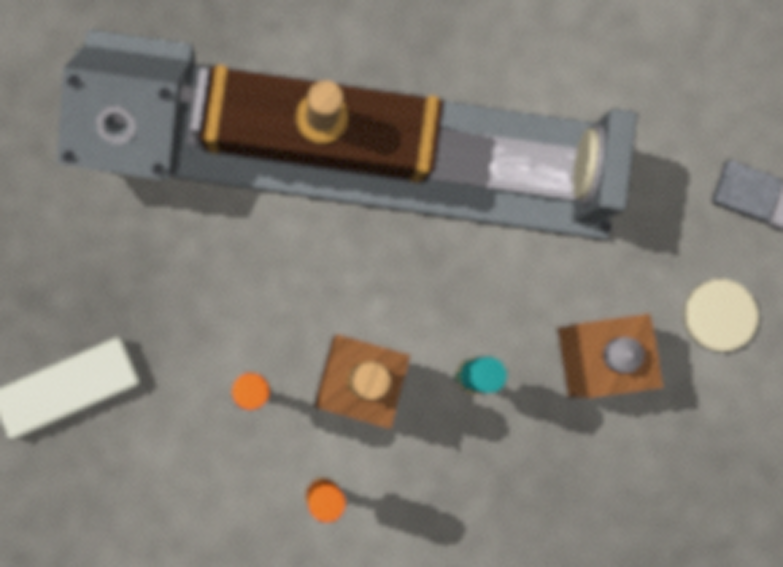

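The crops confirm it. The pale wooden handle with the brass band, in the taller block at scene (284,207) for the handle top and top (348,281), is the release pin. The orange and turquoise ones are decoys standing free, with no block. Next I'll measure.

```bash
cat > h.py <<'E'
import numpy as np, cv2
from rig import sense, eyes, ctrl
from scipy.spatial.transform import Rotation as Ro
def cam(n): return eyes.capture(n)
def ray(c,p):
    d=c["R"].T@np.linalg.inv(c["mtx"])@np.array([p[0],p[1],1.]); return -c["R"].T@c["t"], d/np.linalg.norm(d)
def onz(c,p,z):
    o,d=ray(c,p); return o+d*(z-o[2])/d[2]
def two(c1,p1,c2,p2):
    o1,d1=ray(c1,p1);o2,d2=ray(c2,p2)
    s=np.linalg.lstsq(np.c_[d1,-d2],o2-o1,rcond=None)[0]
    a,b=o1+d1*s[0],o2+d2*s[1]; return (a+b)/2,np.linalg.norm(a-b)
def proj(c,X):
    q=c["mtx"]@(c["R"]@np.asarray(X,float)+c["t"]); return q[:2]/q[2]
def blobs(img,lo,hi,amin=15,roi=None):
    h=cv2.cvtColor(img,cv2.COLOR_RGB2HSV); m=cv2.inRange(h,np.array(lo),np.array(hi))
    if roi: k=np.zeros_like(m);x0,y0,x1,y1=roi;k[y0:y1,x0:x1]=1;m*=k
    n,l,st,ce=cv2.connectedComponentsWithStats(m)
    return [(np.round(ce[i],1).tolist(),st[i].tolist()) for i in range(1,n) if st[i][4]>=amin],m
def tool():
    s=sense(); q=s["ee_rot"]; return s, Ro.from_quat([q[1],q[2],q[3],q[0]]).as_matrix()
E
python3 - <<'E'
from h import *
S=cam("scene");T=cam("top")
for nm,c,p in (("pin",S,(285,222)),("pin",T,(347,281)),("stub",S,(361,262)),("stub",T,(330,176))):
    print(nm,cv2.cvtColor(c["pixels"],cv2.COLOR_RGB2HSV)[p[1],p[0]])
for nm,c,lo,hi,r in [("pale S",S,(8,60,120),(24,170,255),(240,170,400,300)),("pale T",T,(8,60,120),(24,170,255),(300,150,420,320)),
 ("orange S",S,(3,190,120),(13,255,255),(240,170,340,270)),("orange T",T,(3,190,120),(13,255,255),(280,250,350,350)),
 ("turq S",S,(80,120,60),(95,255,255),None),("turq T",T,(80,120,60),(95,255,255),None)]:
    b,m=blobs(c["pixels"],lo,hi,roi=r); print(nm,b)
for nm,ps,pt,z in [("pin top",(283.8,206.5),(347.8,280.7),165),("stub top",(361,246),(330,175.5),174),("hole",(417.5,241),(252.7,186),105)]:
    print(nm,*two(S,ps,T,pt),onz(S,ps,z),onz(T,pt,z))
E
```

```text
pin [ 15 127 155]
pin [ 17 113 200]
stub [ 15 126 162]
stub [ 16 115 210]
pale S [([284.4, 224.7], [267, 187, 37, 65, 816]), ([315.8, 219.7], [309, 192, 14, 60, 151]), ([360.3, 264.1], [350, 243, 21, 41, 595]), ([251.8, 255.9], [244, 252, 15, 7, 42]), ([392.9, 260.0], [385, 254, 15, 15, 67]), ([321.0, 290.5], [311, 281, 21, 19, 117])]
pale T [([328.0, 180.1], [320, 170, 18, 23, 257]), ([368.0, 188.7], [364, 175, 9, 29, 138]), ([343.2, 280.2], [328, 264, 34, 35, 763]), ([305.4, 279.4], [300, 277, 11, 8, 21]), ([305.4, 289.8], [300, 286, 10, 7, 17])]
orange S [([272.9, 197.9], [267, 185, 13, 29, 287]), ([315.1, 206.8], [310, 192, 12, 30, 312]), ([274.9, 221.8], [274, 217, 3, 11, 30]), ([316.0, 237.2], [315, 225, 3, 26, 76])]
orange T [([302.5, 284.5], [297, 279, 12, 12, 106]), ([330.2, 325.0], [325, 319, 12, 13, 128])]
turq S [([249.9, 239.2], [243, 224, 15, 31, 371]), ([253.2, 271.8], [250, 259, 7, 27, 107])]
turq T [([388.7, 278.6], [381, 273, 16, 12, 165])]
pin top [441.20941318 -35.80873739 168.79888295] 2.3624303924968357 [437.36733948 -31.91088921 165.        ] [440.54194165 -37.06740055 165.        ]
stub top [648.46212407  -3.14576865 177.98487282] 0.4726078582250647 [6.44872633e+02 4.27418571e-01 1.74000000e+02] [649.22863717  -3.4959257  174.        ]
hole [642.94975604 159.03881705 107.55274527] 1.3296880688490778 [641.05752834 162.18961184 105.        ] [643.04136651 158.83494337 105.        ]
```

Run:
```python
import cv2
t=cv2.imread("pics/top0.png");s=cv2.imread("pics/scene0.png")
cv2.imwrite("pics/t_h.png",cv2.resize(t[145:230,225:385],None,fx=5,fy=5,interpolation=cv2.INTER_CUBIC))
cv2.imwrite("pics/s_h.png",cv2.resize(s[225:325,300:460],None,fx=5,fy=5,interpolation=cv2.INTER_CUBIC))
cv2.imwrite("pics/t_p.png",cv2.resize(t[255:305,315:375],None,fx=10,fy=10,interpolation=cv2.INTER_CUBIC))
cv2.imwrite("pics/s_p.png",cv2.resize(s[195:285,255:325],None,fx=6,fy=6,interpolation=cv2.INTER_CUBIC))
```

```text
(no output)
```

View pics/t_h.png

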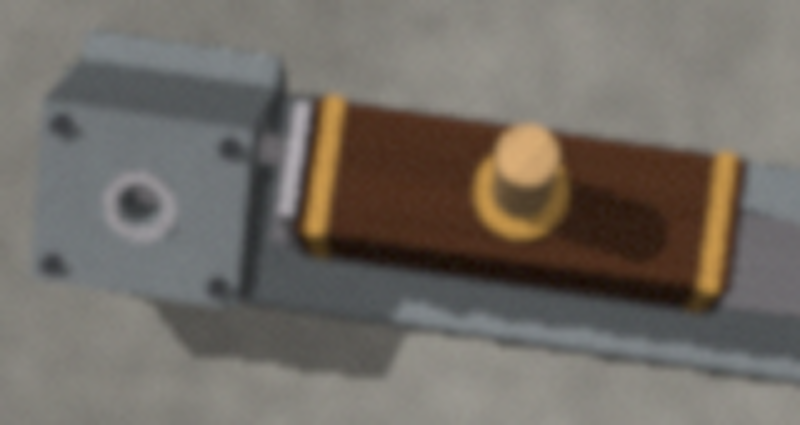

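View pics/s_h.png

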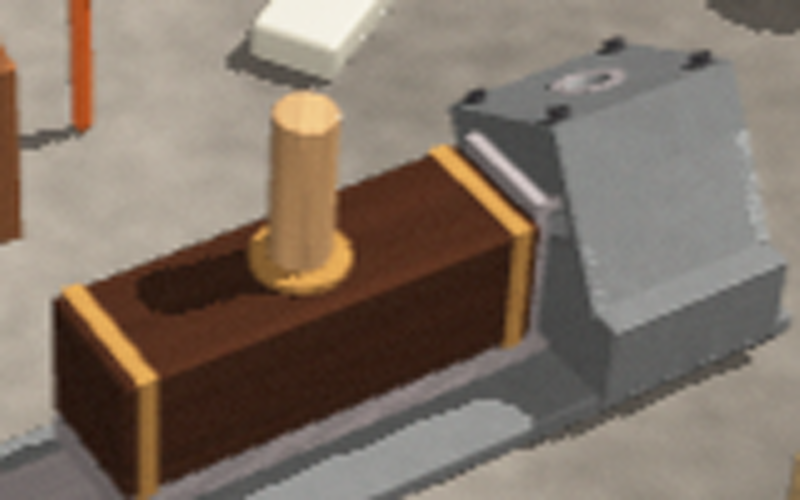

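View pics/t_p.png

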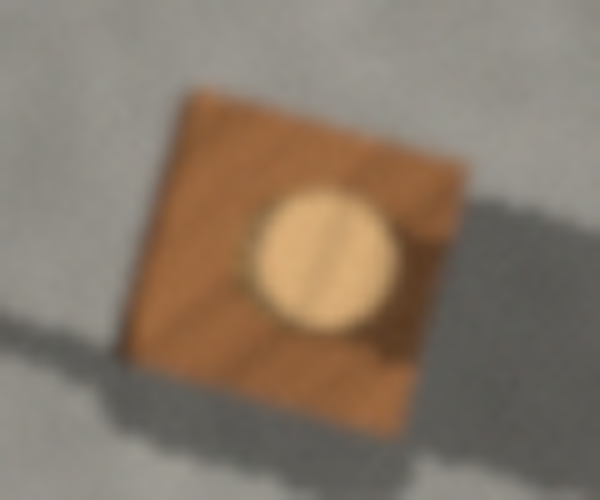

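View pics/s_p.png

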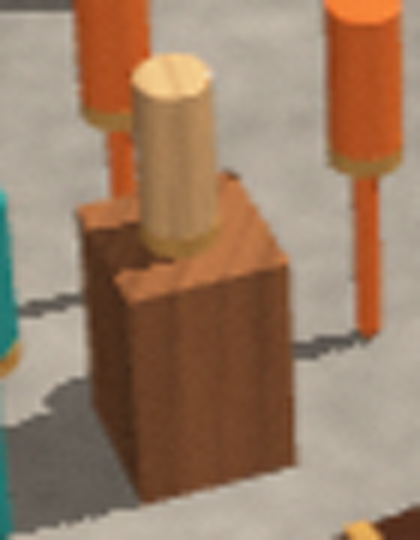

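Run:
```python
from h import *
S=cam("scene");T=cam("top")
k=lambda u,v,f,x,y:((u+.5)/f-.5+x,(v+.5)/f-.5+y)
for nm,ps,pt,z in [("pin top",k(173,77,6,255,195),k(327,258,10,315,255),165),("stub top",k(307,113,5,300,225),k(527,153,5,225,145),174),("hole",k(588,80,5,300,225),k(139,205,5,225,145),105)]:
    print(nm,*[np.round(v,1) for v in (*two(S,ps,T,pt),onz(S,ps,z),onz(T,pt,z))])
th=lambda u,v:k(u,v,5,225,145)
for n,a,b,z in [("far",(345,97),(742,157),100),("near",(300,240),(700,295),100),("scrF",(65,126),(232,150),115),("scrN",(52,264),(220,288),95)]:
    A,B=onz(T,th(*a),z),onz(T,th(*b),z); d=A-B; print(n,np.round(A,1),np.round(B,1),np.arctan2(d[0],d[1]))
for n,ps,pt in [("orange1",(315.7,197),(302.5,284.5)),("orange2",(273,188),(330.5,325)),("turq",(250,228),(389,278.6))]:
    print(n,*two(S,ps,T,pt))
s,R=tool(); print(R.round(3))
```

```text
pin top [441.3 -35.7 166.5] 0.3 [439.6 -34.4 165. ] [441.2 -36.  165. ]
stub top [649.4  -3.5 175.9] 0.1 [647.6  -1.9 174. ] [649.8  -3.5 174. ]
hole [643.1 158.9 108.9] 0.2 [639.7 162.7 105. ] [643.9 159.5 105. ]
far [691.8  71.7 100. ] [664.7 -99.  100. ] 0.15749597224997391
near [629.4  91.  100. ] [604.7 -80.  100. ] 0.14315238972455527
scrF [676.  189.8 115. ] [665.3 119.  115. ] 0.14973711208822765
scrN [620.4 198.   95. ] [609.6 125.7  95. ] 0.14816136301194602
orange1 [433.89537147  52.86787647 151.61156835] 1.329686176232057
orange2 [353.8024393   -2.79863684 156.3196171 ] 0.4435730942080736
turq [ 444.36184356 -119.96071677  154.22533035] 0.0902418225746808
[[ 0.9   -0.     0.436]
 [-0.436 -0.     0.9  ]
 [-0.    -1.    -0.   ]]
```

```bash
python3 -m handwheel '[{"grip":52,"tx":0,"ty":0,"tz":0,"wx":0,"wy":-0.101,"wz":0},{"grip":52,"tx":0,"ty":0,"tz":0,"wx":0,"wy":-0.101,"wz":0},{"grip":52,"tx":0,"ty":0,"tz":0,"wx":0,"wy":-0.100,"wz":0},{"grip":52,"tx":20,"ty":0,"tz":-33,"wx":0,"wy":0,"wz":0},{"grip":52,"tx":20,"ty":0,"tz":-33,"wx":0,"wy":0,"wz":0},{"grip":52,"tx":20,"ty":0,"tz":-33,"wx":0,"wy":0,"wz":0},{"grip":52,"tx":20,"ty":0,"tz":-33,"wx":0,"wy":0,"wz":0},{"grip":52,"tx":20,"ty":0,"tz":-33,"wx":0,"wy":0,"wz":0},{"grip":52,"tx":20,"ty":0,"tz":-33,"wx":0,"wy":0,"wz":0},{"grip":52,"tx":20,"ty":0,"tz":-33,"wx":0,"wy":0,"wz":0}]' 40
python3 - <<'E'
from h import *
s,R=tool(); print(R.round(3)); print((R.T@(np.array([441.3,-35.8,209])-s["eef_pos"])).round(1), s["grip_width"],s["force"])
E
```

```text
time_s: 1.13
eef_pos: [333.2, 221.7, 209.6]
ee_rot: [0.705, -0.705, 0.052, -0.053]
force: [2.4, 0.2, -0.1]
grip_width: 0.609
[[ 0.989  0.001  0.148]
 [-0.148  0.     0.989]
 [ 0.    -1.     0.   ]]
[ 145.     0.6 -238.7] 0.6089685344104161 [ 2.35043895  0.15962016 -0.14532956]
```

```bash
python3 -m handwheel '[{"grip":52,"tx":20,"ty":0,"tz":-33,"wx":0,"wy":0,"wz":0},{"grip":52,"tx":20,"ty":0,"tz":-33,"wx":0,"wy":0,"wz":0},{"grip":52,"tx":20,"ty":0,"tz":-33,"wx":0,"wy":0,"wz":0},{"grip":52,"tx":20,"ty":0,"tz":-33,"wx":0,"wy":0,"wz":0},{"grip":52,"tx":20,"ty":0,"tz":-33,"wx":0,"wy":0,"wz":0},{"grip":52,"tx":20,"ty":0,"tz":-33,"wx":0,"wy":0,"wz":0},{"grip":52,"tx":15,"ty":0,"tz":-25,"wx":0,"wy":0,"wz":0},{"grip":52,"tx":10,"ty":0,"tz":-16,"wx":0,"wy":0,"wz":0},{"grip":52,"tx":0,"ty":0,"tz":0,"wx":0,"wy":0,"wz":0}]'
python3 - <<'E'
from h import *
s,R=tool(); print((R.T@(np.array([441.3,-35.8,209])-s["eef_pos"])).round(1))
S=cam("scene");T=cam("top")
s2=S["pixels"][100:290,190:390];t2=T["pixels"][200:340,260:450]
im=np.hstack([cv2.resize(s2,(400,380)),cv2.resize(t2,(400,380))])
for c,i in((S,0),(T,1)): print(proj(c,s["eef_pos"]).round(1))
cv2.imwrite("pics/ap1.png",im[:,:,::-1])
E
```

```text
time_s: 1.88
eef_pos: [441.8, -37.4, 209.2]
ee_rot: [-0.705, 0.705, -0.054, 0.054]
force: [0.1, 1.0, -0.2]
grip_width: 0.61
[-0.8  0.2  1.5]
[281.8 190.5]
[349.8 279.9]
```

View pics/ap1.png

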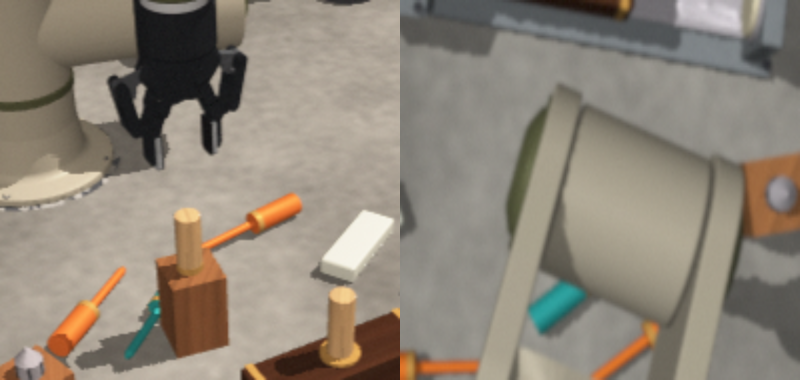

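Run:
```python
from h import *
S=cam("scene");s,R=tool()
o=S["pixels"].copy()
for d in (0,-10,-20,-30):
    p=proj(S,np.array(s["eef_pos"])+R[:,1]*d); print(d,p.round(1))
x=cv2.resize(S["pixels"][150:260,235:335],None,fx=5,fy=5,interpolation=cv2.INTER_CUBIC)
cv2.imwrite("pics/z1.png",x[:,:,::-1])
cv2.imwrite("pics/full1.png",S["pixels"][:,:,::-1])
o=cv2.imread("pics/scene0.png")
print(proj(S,[228.6,472.3,208.9]))
cv2.imwrite("pics/z0.png",cv2.resize(o[0:110,350:450],None,fx=5,fy=5,interpolation=cv2.INTER_CUBIC))
```

```text
0 [282.8 189.5]
-10 [282.6 185.4]
-20 [282.4 181.2]
-30 [282.1 176.9]
[393.78233448  90.85729897]
```

View pics/z1.png

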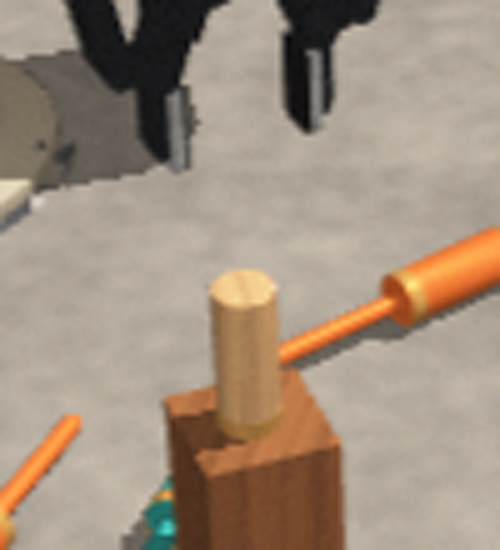

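View pics/z0.png

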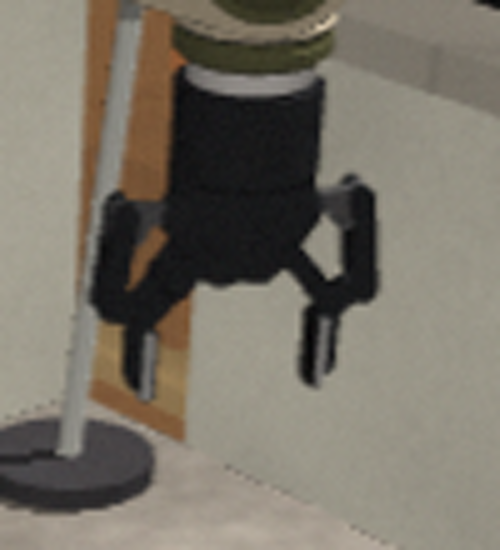

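View pics/full1.png

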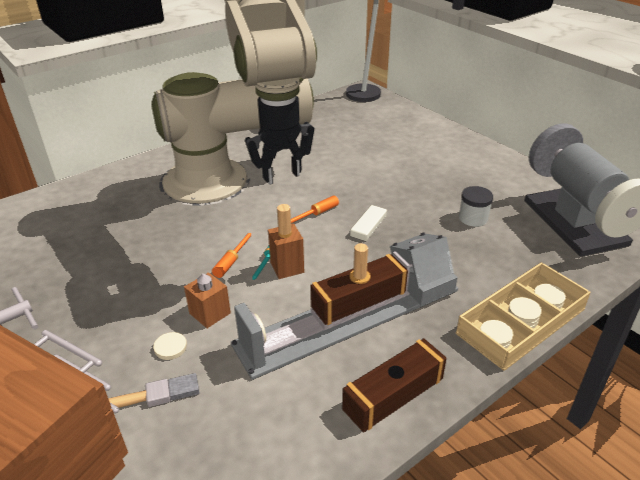

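The two oranges and the turquoise have toppled and lie at scene (320,210), (230,255) and (262,265). That is clear of the pin, and the bit, stone and disc haven't moved. I'll descend onto the handle.

```bash
python3 -m handwheel '[{"grip":52,"tx":-0.8,"ty":20,"tz":1.5,"wx":0,"wy":0,"wz":0},{"grip":52,"tx":0,"ty":24,"tz":0,"wx":0,"wy":0,"wz":0},{"grip":52,"tx":0,"ty":24,"tz":0,"wx":0,"wy":0,"wz":0},{"grip":52,"tx":0,"ty":18,"tz":0,"wx":0,"wy":0,"wz":0},{"grip":52,"tx":0,"ty":10,"tz":0,"wx":0,"wy":0,"wz":0},{"grip":52,"tx":0,"ty":0,"tz":0,"wx":0,"wy":0,"wz":0},{"grip":52,"tx":0,"ty":0,"tz":0,"wx":0,"wy":0,"wz":0}]'
python3 - <<'E'
from h import *
S=cam("scene");s,R=tool()
print(proj(S,s["eef_pos"]))
x=cv2.resize(S["pixels"][150:280,215:355],None,fx=4,fy=4,interpolation=cv2.INTER_CUBIC)
cv2.imwrite("pics/z2.png",x[:,:,::-1])
E
```

```text
time_s: 2.62
eef_pos: [440.2, -32.1, 113.8]
ee_rot: [0.705, -0.705, 0.052, -0.052]
force: [0.2, 0.6, 0.6]
grip_width: 0.61
[285.621103   226.88011511]
```

View pics/z2.png

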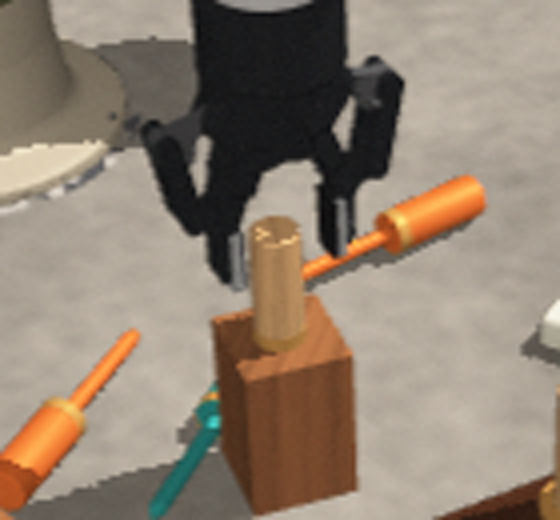

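```bash
python3 -m handwheel '[{"grip":52,"tx":0.5,"ty":6,"tz":-3.7,"wx":0,"wy":0,"wz":0},{"grip":52,"tx":0,"ty":0,"tz":0,"wx":0,"wy":0,"wz":0},{"grip":52,"tx":0,"ty":0,"tz":0,"wx":0,"wy":0,"wz":0}]'
python3 -m handwheel '[{"grip":10,"tx":0,"ty":0,"tz":0,"wx":0,"wy":0,"wz":0},{"grip":10,"tx":0,"ty":0,"tz":0,"wx":0,"wy":0,"wz":0},{"grip":10,"tx":0,"ty":0,"tz":0,"wx":0,"wy":0,"wz":0},{"grip":10,"tx":0,"ty":0,"tz":0,"wx":0,"wy":0,"wz":0},{"grip":10,"tx":0,"ty":0,"tz":0,"wx":0,"wy":0,"wz":0},{"grip":10,"tx":0,"ty":0,"tz":0,"wx":0,"wy":0,"wz":0},{"grip":10,"tx":0,"ty":0,"tz":0,"wx":0,"wy":0,"wz":0}]' 60
python3 - <<'E'
from h import *
S=cam("scene");s,R=tool()
print(proj(S,s["eef_pos"]))
x=cv2.resize(S["pixels"][150:280,215:355],None,fx=4,fy=4,interpolation=cv2.INTER_CUBIC)
cv2.imwrite("pics/z3.png",x[:,:,::-1])
E
```

```text
time_s: 2.92
eef_pos: [440.3, -36.8, 107.7]
ee_rot: [-0.705, 0.705, -0.053, 0.053]
force: [0.1, 0.2, -0.3]
grip_width: 0.609
time_s: 3.5
eef_pos: [440.6, -36.7, 107.9]
ee_rot: [-0.705, 0.705, -0.052, 0.053]
force: [-0.8, 0.2, 5.1]
grip_width: 0.315
[284.05984332 230.04403878]
```

View pics/z3.png

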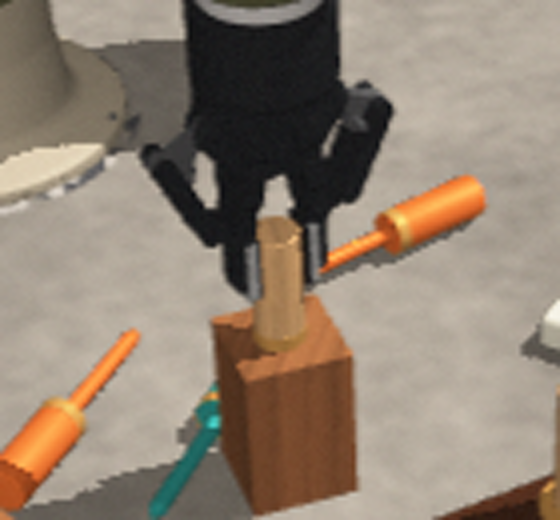

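```bash
python3 -m handwheel '[{"grip":10,"tx":0,"ty":-5,"tz":0,"wx":0,"wy":0,"wz":0},{"grip":10,"tx":0,"ty":-15,"tz":0,"wx":0,"wy":0,"wz":0},{"grip":10,"tx":0,"ty":-20,"tz":0,"wx":0,"wy":0,"wz":0},{"grip":10,"tx":0,"ty":-20,"tz":0,"wx":0,"wy":0,"wz":0},{"grip":10,"tx":0,"ty":-20,"tz":0,"wx":0,"wy":0,"wz":0},{"grip":10,"tx":0,"ty":-20,"tz":0,"wx":0,"wy":0,"wz":0},{"grip":10,"tx":0,"ty":-20,"tz":0,"wx":0,"wy":0,"wz":0},{"grip":10,"tx":0,"ty":0,"tz":0,"wx":0,"wy":0,"wz":0},{"grip":10,"tx":0,"ty":0,"tz":0,"wx":0,"wy":0,"wz":0}]'
python3 - <<'E'
from h import *
S=cam("scene");s,R=tool();print(s["grip_width"])
print(proj(S,s["eef_pos"]))
x=cv2.resize(S["pixels"][110:250,215:355],None,fx=4,fy=4,interpolation=cv2.INTER_CUBIC)
cv2.imwrite("pics/z4.png",x[:,:,::-1])
T=cam("top");cv2.imwrite("pics/t4.png",T["pixels"][:,:,::-1])
E
```

```text
time_s: 4.3
eef_pos: [440.4, -36.6, 227.7]
ee_rot: [-0.705, 0.705, -0.052, 0.053]
force: [-0.6, -0.3, -0.7]
grip_width: 0.317
0.31233032833842433
[281.20249599 182.52853673]
```

View pics/z4.png

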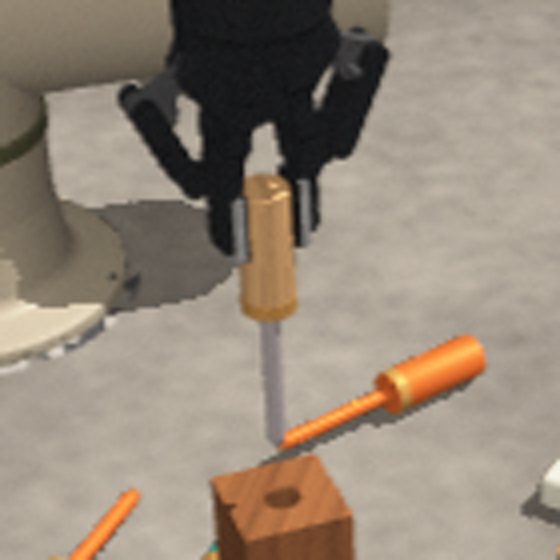

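View pics/t4.png

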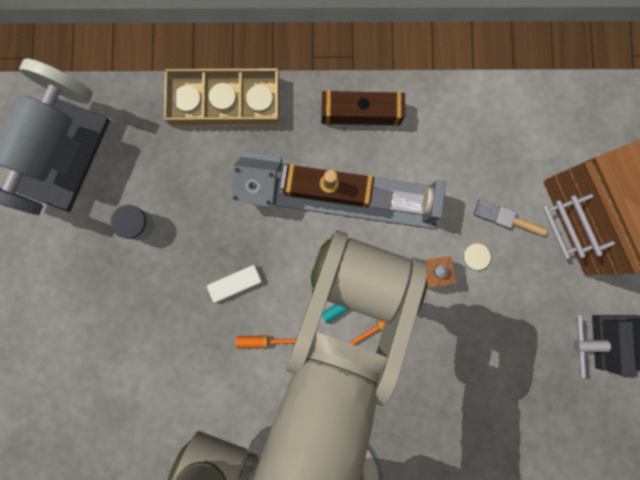

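Run:
```python
from h import *
S=cam("scene");s,R=tool();e=np.array(s["eef_pos"])
k=lambda u,v:((u+.5)/4-.5+215,(v+.5)/4-.5+110)
print("expected tip",proj(S,[e[0],e[1],130]),"top",proj(S,[e[0],e[1],285]),"under",proj(S,[e[0],e[1],215]))
print("seen tip",k(277,447),"top",k(269,186),"underside",k(269,310))
print("mouth",onz(S,k(282,494),95), onz(S,k(282,494),97))
print("pin top in stand from scene",onz(S,(283.4,207.4),165),onz(S,(283.4,207.4),166.5))
```

```text
expected tip [283.46397382 221.43903482] top [279.67773645 157.11167116] under [281.46246908 187.43389713]
seen tip (283.875, 221.375) top (281.875, 156.125) underside (281.875, 187.125)
mouth [436.56412762 -31.90310268  95.        ] [438.77408173 -33.33601042  97.        ]
pin top in stand from scene [439.53837942 -34.43026085 165.        ] [441.35443797 -35.6064948  166.5       ]
```

```bash
python3 -m handwheel '[{"grip":10,"tx":0,"ty":0,"tz":15,"wx":0,"wy":0,"wz":-0.122},{"grip":10,"tx":0,"ty":0,"tz":24,"wx":0,"wy":0,"wz":-0.122},{"grip":10,"tx":0,"ty":0,"tz":24,"wx":0,"wy":0,"wz":-0.122},{"grip":10,"tx":0,"ty":0,"tz":24,"wx":0,"wy":0,"wz":-0.1227},{"grip":10,"tx":18,"ty":0,"tz":27,"wx":0,"wy":0,"wz":0},{"grip":10,"tx":18,"ty":0,"tz":27,"wx":0,"wy":0,"wz":0},{"grip":10,"tx":18,"ty":0,"tz":27,"wx":0,"wy":0,"wz":0},{"grip":10,"tx":18,"ty":0,"tz":27,"wx":0,"wy":0,"wz":0},{"grip":10,"tx":15,"ty":0,"tz":20,"wx":0,"wy":0,"wz":0},{"grip":10,"tx":7.5,"ty":0,"tz":9,"wx":0,"wy":0,"wz":0}]'
python3 -m handwheel '[{"grip":10,"tx":0,"ty":10,"tz":0,"wx":0,"wy":0,"wz":0},{"grip":10,"tx":0,"ty":15,"tz":0,"wx":0,"wy":0,"wz":0},{"grip":10,"tx":0,"ty":15,"tz":0,"wx":0,"wy":0,"wz":0},{"grip":10,"tx":0,"ty":10,"tz":0,"wx":0,"wy":0,"wz":0},{"grip":10,"tx":0,"ty":0,"tz":0,"wx":0,"wy":0,"wz":0},{"grip":10,"tx":0,"ty":0,"tz":0,"wx":0,"wy":0,"wz":0}]'
python3 - <<'E'
from h import *
S=cam("scene");s,R=tool();e=np.array(s["eef_pos"]);print(R.round(4))
zh=np.array([-.4643,.0697,.8829]);H=np.array([643.9,159.5,105.2])
tip=e+97.9*R[:,1]; print("tip",tip,"rel hole in tool axes",R.T@(tip-H),"proj",proj(S,tip),s["grip_width"])
x=cv2.resize(S["pixels"][130:290,330:490],None,fx=4,fy=4,interpolation=cv2.INTER_CUBIC)
cv2.imwrite("pics/z5.png",x[:,:,::-1])
T=cam("top");cv2.imwrite("pics/t5.png",T["pixels"][100:300,150:450,::-1])
E
```

```text
time_s: 5.28
eef_pos: [557.0, 174.7, 271.1]
ee_rot: [-0.672, 0.697, 0.12, 0.221]
force: [-0.3, -0.4, 0.0]
grip_width: 0.306
time_s: 5.78
eef_pos: [578.8, 168.5, 226.8]
ee_rot: [-0.671, 0.697, 0.119, 0.221]
force: [0.3, 0.1, 0.1]
grip_width: 0.309
[[ 8.732e-01  4.641e-01  1.486e-01]
 [-1.312e-01 -6.980e-02  9.889e-01]
 [ 4.694e-01 -8.830e-01 -1.000e-04]]
tip [624.48316062 161.87996314 141.31460244] rel hole in tool axes [ -0.31679757 -41.06770824  -0.5341955 ] proj [413.29861068 223.34395763] 0.31385681622394596
```

View pics/z5.png

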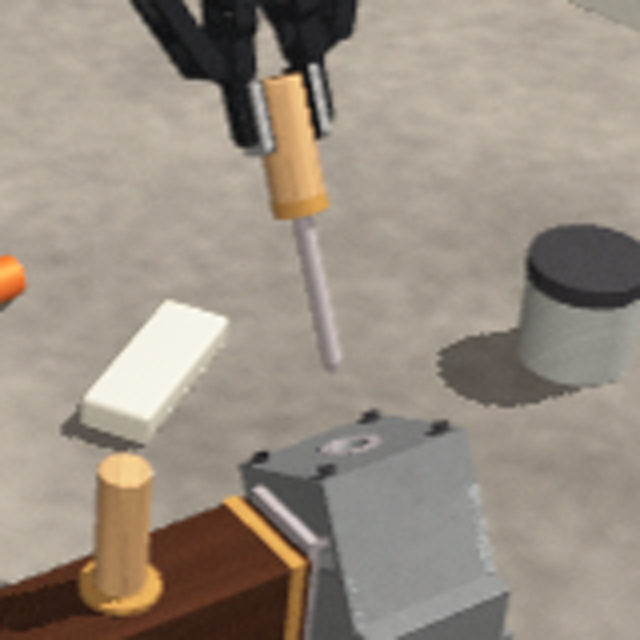

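View pics/t5.png

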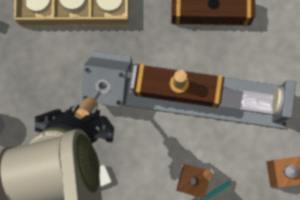

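Run:
```python
from h import *
T=cam("top");s,R=tool();e=np.array(s["eef_pos"])
for d in (0,50,97.9,138.9): print(d,proj(T,e+d*R[:,1]), ((proj(T,e+d*R[:,1])-[220,150]+.5)*8-.5).round())
x=cv2.resize(T["pixels"][150:220,220:290],None,fx=8,fy=8,interpolation=cv2.INTER_CUBIC)
cv2.imwrite("pics/t6.png",x[:,:,::-1])
```

```text
0 [238.81939938 206.29777418] [154. 454.]
50 [244.15021976 198.16891441] [197. 389.]
97.9 [248.78139466 191.10692983] [234. 332.]
138.9 [252.42270496 185.55436968] [263. 288.]
```

View pics/t6.png

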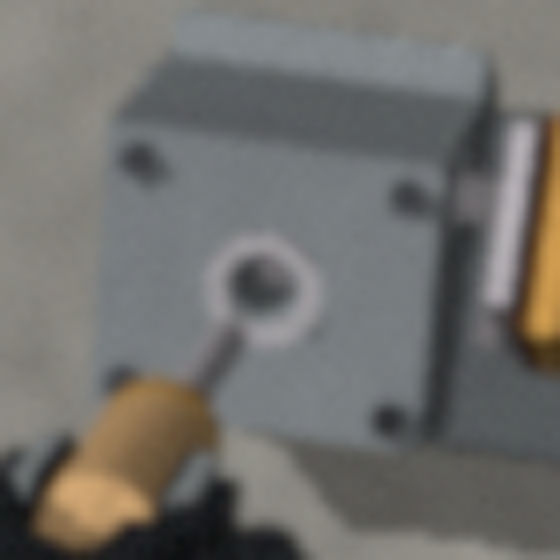

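Both views agree: the tip and the bore centre line up to within about a pixel. Inserting.

```bash
python3 -m handwheel '[{"grip":10,"tx":0.3,"ty":8,"tz":0.5,"wx":0,"wy":0,"wz":0},{"grip":10,"tx":0,"ty":9,"tz":0,"wx":0,"wy":0,"wz":0},{"grip":10,"tx":0,"ty":9,"tz":0,"wx":0,"wy":0,"wz":0},{"grip":10,"tx":0,"ty":9,"tz":0,"wx":0,"wy":0,"wz":0},{"grip":10,"tx":0,"ty":8,"tz":0,"wx":0,"wy":0,"wz":0},{"grip":10,"tx":0,"ty":8,"tz":0,"wx":0,"wy":0,"wz":0},{"grip":10,"tx":0,"ty":0,"tz":0,"wx":0,"wy":0,"wz":0}]'
python3 - <<'E'
from h import *
S=cam("scene");T=cam("top")
s,R=tool();e=np.array(s["eef_pos"]);H=np.array([643.9,159.5,105.2]);print(R.T@(e+97.9*R[:,1]-H),R.T@s["force"])
x=np.hstack([cv2.resize(S["pixels"][150:270,360:460],None,fx=4,fy=4,interpolation=cv2.INTER_CUBIC),cv2.resize(T["pixels"][150:210,220:270],None,fx=8,fy=8,interpolation=cv2.INTER_CUBIC)])
cv2.imwrite("pics/z7.png",x[:,:,::-1])
E
```

```text
time_s: 6.52
eef_pos: [603.2, 165.6, 180.7]
ee_rot: [-0.671, 0.697, 0.119, 0.221]
force: [0.8, -0.6, -1.0]
grip_width: 0.313
[-0.03787684 10.36216934  0.28328407] [-0.51707733  0.57444422  0.08841005]
```

View pics/z7.png

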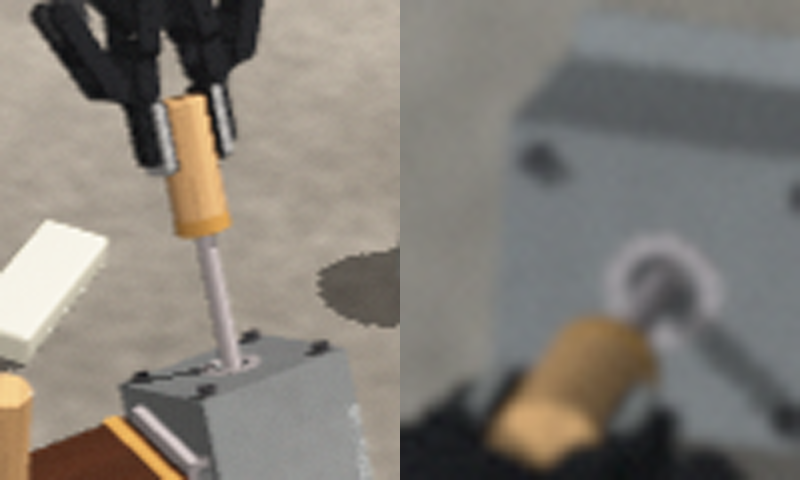

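```bash
python3 -m handwheel '[{"grip":10,"tx":0,"ty":7,"tz":0,"wx":0,"wy":0,"wz":0},{"grip":10,"tx":0,"ty":7,"tz":0,"wx":0,"wy":0,"wz":0},{"grip":10,"tx":0,"ty":7,"tz":0,"wx":0,"wy":0,"wz":0},{"grip":10,"tx":0,"ty":7,"tz":0,"wx":0,"wy":0,"wz":0},{"grip":10,"tx":0,"ty":0,"tz":0,"wx":0,"wy":0,"wz":0}]'
python3 -m handwheel '[{"grip":10,"tx":0,"ty":4,"tz":0,"wx":0,"wy":0,"wz":0},{"grip":10,"tx":0,"ty":4,"tz":0,"wx":0,"wy":0,"wz":0},{"grip":10,"tx":0,"ty":4,"tz":0,"wx":0,"wy":0,"wz":0},{"grip":10,"tx":0,"ty":3,"tz":0,"wx":0,"wy":0,"wz":0},{"grip":10,"tx":0,"ty":0,"tz":0,"wx":0,"wy":0,"wz":0}]'
python3 - <<'E'
from h import *
s,R=tool();e=np.array(s["eef_pos"]);H=np.array([643.9,159.5,105.2]);print(R.T@(e+97.9*R[:,1]-H),R.T@s["force"])
S=cam("scene")
x=cv2.resize(S["pixels"][170:350,230:470],None,fx=3,fy=3,interpolation=cv2.INTER_CUBIC)
cv2.imwrite("pics/z8.png",x[:,:,::-1])
E
```

```text
time_s: 7.03
eef_pos: [616.2, 163.7, 156.2]
ee_rot: [-0.671, 0.697, 0.119, 0.221]
force: [-0.3, 0.1, -0.6]
grip_width: 0.314
time_s: 7.45
eef_pos: [623.5, 163.1, 145.1]
ee_rot: [-0.672, 0.697, 0.12, 0.222]
force: [-3.2, 0.5, 6.0]
grip_width: 0.312
[ 0.47511749 52.95859735  0.55734538] [-0.04402989 -6.85751818 -0.02906462]
```

View pics/z8.png

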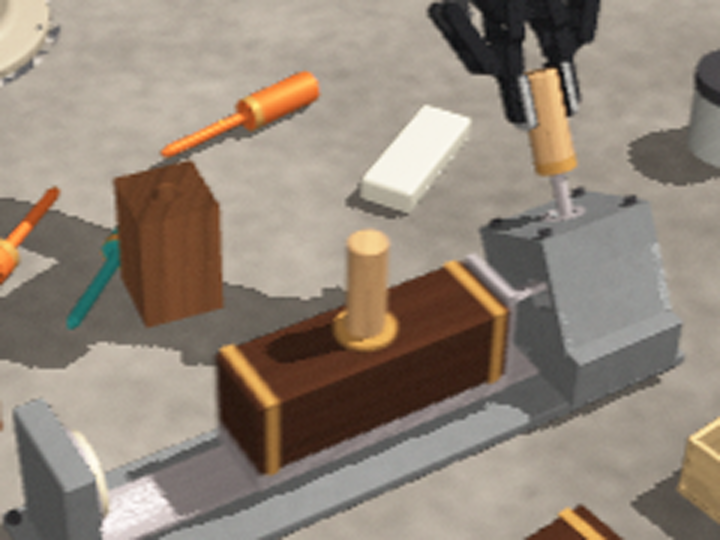

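The axial force is 6.9 N, which puts the catch at about 9 mm. The stub has moved from column 361 to about 353, so the head has been let go. I'll push slightly further and hold while it springs out.

```bash
python3 -m handwheel '[{"grip":10,"tx":0,"ty":1.5,"tz":0,"wx":0,"wy":0,"wz":0},{"grip":10,"tx":0,"ty":0,"tz":0,"wx":0,"wy":0,"wz":0},{"grip":10,"tx":0,"ty":0,"tz":0,"wx":0,"wy":0,"wz":0},{"grip":10,"tx":0,"ty":0,"tz":0,"wx":0,"wy":0,"wz":0},{"grip":10,"tx":0,"ty":0,"tz":0,"wx":0,"wy":0,"wz":0},{"grip":10,"tx":0,"ty":0,"tz":0,"wx":0,"wy":0,"wz":0},{"grip":10,"tx":0,"ty":0,"tz":0,"wx":0,"wy":0,"wz":0},{"grip":10,"tx":0,"ty":0,"tz":0,"wx":0,"wy":0,"wz":0},{"grip":10,"tx":0,"ty":0,"tz":0,"wx":0,"wy":0,"wz":0}]'
python3 - <<'E'
from h import *
s,R=tool();e=np.array(s["eef_pos"]);H=np.array([643.9,159.5,105.2]);print(R.T@(e+97.9*R[:,1]-H),R.T@s["force"])
S=cam("scene")
x=cv2.resize(S["pixels"][170:350,230:470],None,fx=3,fy=3,interpolation=cv2.INTER_CUBIC)
cv2.imwrite("pics/z9.png",x[:,:,::-1])
E
```

```text
time_s: 8.25
eef_pos: [624.1, 163.0, 144.3]
ee_rot: [-0.671, 0.697, 0.12, 0.222]
force: [-4.1, 0.8, 4.9]
grip_width: 0.31
[ 0.61961296 53.96828805  0.53920734] [-1.42392513 -6.30284352  0.2200112 ]
```

View pics/z9.png

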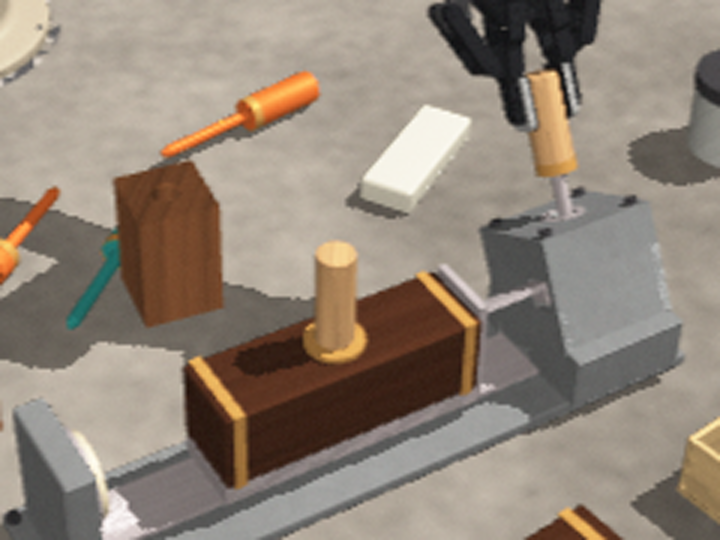

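The head has sprung out. Withdrawing along the bore.

```bash
python3 -m handwheel '[{"grip":10,"tx":0,"ty":-7,"tz":0,"wx":0,"wy":0,"wz":0},{"grip":10,"tx":0,"ty":-12,"tz":0,"wx":0,"wy":0,"wz":0},{"grip":10,"tx":0,"ty":-14,"tz":0,"wx":0,"wy":0,"wz":0},{"grip":10,"tx":0,"ty":-14,"tz":0,"wx":0,"wy":0,"wz":0},{"grip":10,"tx":0,"ty":-14,"tz":0,"wx":0,"wy":0,"wz":0},{"grip":10,"tx":0,"ty":-20,"tz":0,"wx":0,"wy":0,"wz":0},{"grip":10,"tx":0,"ty":-20,"tz":0,"wx":0,"wy":0,"wz":0},{"grip":10,"tx":0,"ty":-20,"tz":0,"wx":0,"wy":0,"wz":0},{"grip":10,"tx":0,"ty":-24.5,"tz":0,"wx":0,"wy":0,"wz":0},{"grip":10,"tx":0,"ty":0,"tz":0,"wx":0,"wy":0,"wz":0}]'
python3 -m handwheel '[{"grip":10,"tx":-7.8,"ty":0,"tz":-9.5,"wx":0,"wy":0,"wz":0},{"grip":10,"tx":-15,"ty":0,"tz":-20,"wx":0,"wy":0,"wz":0},{"grip":10,"tx":-18,"ty":0,"tz":-27,"wx":0,"wy":0,"wz":0},{"grip":10,"tx":-18,"ty":0,"tz":-27,"wx":0,"wy":0,"wz":0},{"grip":10,"tx":-18,"ty":0,"tz":-27,"wx":0,"wy":0,"wz":0},{"grip":10,"tx":-18,"ty":0,"tz":-27,"wx":0,"wy":0,"wz":0},{"grip":10,"tx":0,"ty":0,"tz":-24,"wx":0,"wy":0,"wz":0.122},{"grip":10,"tx":0,"ty":0,"tz":-24,"wx":0,"wy":0,"wz":0.122},{"grip":10,"tx":0,"ty":0,"tz":-24,"wx":0,"wy":0,"wz":0.122},{"grip":10,"tx":0,"ty":0,"tz":-15,"wx":0,"wy":0,"wz":0.1227}]'
python3 -m handwheel '[{"grip":10,"tx":0,"ty":0,"tz":0,"wx":0,"wy":0,"wz":0},{"grip":10,"tx":0,"ty":0,"tz":0,"wx":0,"wy":0,"wz":0}]'
python3 - <<'E'
from h import *
s,R=tool();e=np.array(s["eef_pos"]);print(R.round(3))
S=cam("scene")
tip=e+97.9*R[:,1];top=tip-155*R[:,1]
for n,p in(("tip",tip),("top",top)): print(n,proj(S,p),((proj(S,p)-[215,110]+.5)*4-.5).round())
x=cv2.resize(S["pixels"][110:250,215:355],None,fx=4,fy=4,interpolation=cv2.INTER_CUBIC)
cv2.imwrite("pics/z10.png",x[:,:,::-1])
cv2.imwrite("pics/f10.png",S["pixels"][:,:,::-1])
E
```

```text
time_s: 9.13
eef_pos: [556.0, 173.6, 277.2]
ee_rot: [-0.672, 0.696, 0.122, 0.224]
force: [1.4, 0.3, -0.1]
grip_width: 0.309
time_s: 9.97
eef_pos: [439.7, -38.8, 228.1]
ee_rot: [0.705, -0.705, 0.055, -0.052]
force: [-0.3, 0.5, -1.3]
grip_width: 0.31
time_s: 10.13
eef_pos: [440.6, -37.2, 226.3]
ee_rot: [0.705, -0.705, 0.053, -0.053]
force: [-0.3, 0.8, -0.3]
grip_width: 0.309
[[ 0.989 -0.001  0.15 ]
 [-0.15   0.001  0.989]
 [-0.001 -1.     0.   ]]
tip [283.43373643 222.33240574] [275. 451.]
top [279.64845039 158.13273085] [260. 194.]
```

View pics/z10.png

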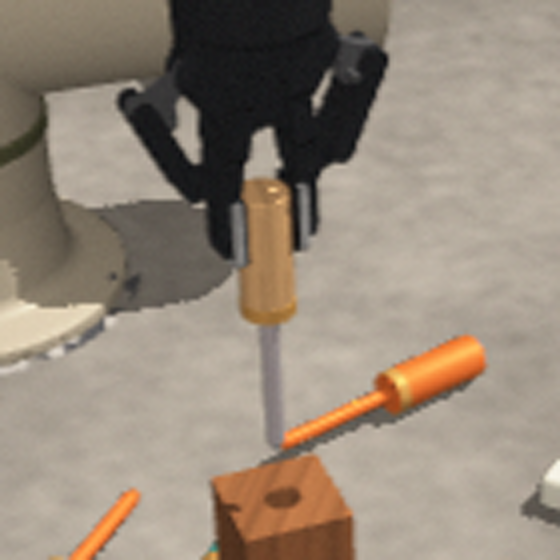

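View pics/f10.png

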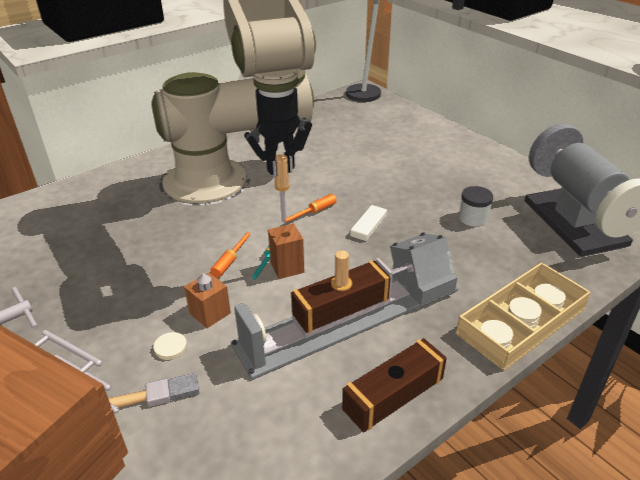

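```bash
python3 -m handwheel '[{"grip":10,"tx":0,"ty":15,"tz":0.5,"wx":0,"wy":0,"wz":0},{"grip":10,"tx":0,"ty":16,"tz":0,"wx":0,"wy":0,"wz":0},{"grip":10,"tx":0,"ty":12,"tz":0,"wx":0,"wy":0,"wz":0},{"grip":10,"tx":0,"ty":10,"tz":0,"wx":0,"wy":0,"wz":0},{"grip":10,"tx":0,"ty":0,"tz":0,"wx":0,"wy":0,"wz":0}]'
python3 - <<'E'
from h import *
s,R=tool();print(s["force"])
S=cam("scene");x=cv2.resize(S["pixels"][130:270,215:355],None,fx=4,fy=4,interpolation=cv2.INTER_CUBIC)
cv2.imwrite("pics/z11.png",x[:,:,::-1])
E
```

```text
time_s: 10.6
eef_pos: [438.9, -34.8, 173.0]
ee_rot: [0.705, -0.705, 0.053, -0.052]
force: [-0.7, 0.0, -1.4]
grip_width: 0.313
[-0.70362681  0.00175529 -1.36040158]
```

View pics/z11.png

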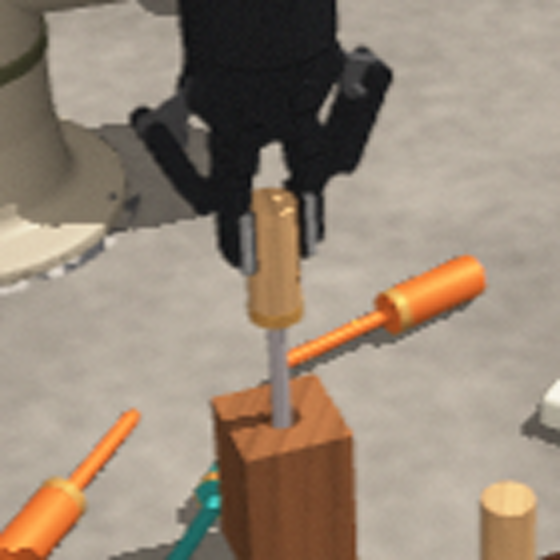

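```bash
python3 -m handwheel '[{"grip":10,"tx":0.5,"ty":14,"tz":-0.8,"wx":0,"wy":0,"wz":0},{"grip":10,"tx":0,"ty":14,"tz":0,"wx":0,"wy":0,"wz":0},{"grip":10,"tx":0,"ty":14,"tz":0,"wx":0,"wy":0,"wz":0},{"grip":10,"tx":0,"ty":12,"tz":0,"wx":0,"wy":0,"wz":0},{"grip":10,"tx":0,"ty":6,"tz":0,"wx":0,"wy":0,"wz":0},{"grip":10,"tx":0,"ty":0,"tz":0,"wx":0,"wy":0,"wz":0},{"grip":10,"tx":0,"ty":0,"tz":0,"wx":0,"wy":0,"wz":0}]'
python3 - <<'E'
from h import *
s,R=tool();print(s["force"])
S=cam("scene");x=cv2.resize(S["pixels"][130:270,215:355],None,fx=4,fy=4,interpolation=cv2.INTER_CUBIC)
cv2.imwrite("pics/z12.png",x[:,:,::-1])
E
```

```text
time_s: 11.23
eef_pos: [441.0, -36.9, 115.3]
ee_rot: [-0.705, 0.705, -0.052, 0.053]
force: [-0.2, -0.3, -0.6]
grip_width: 0.311
[-0.23591346 -0.30390089 -0.58953456]
```

View pics/z12.png

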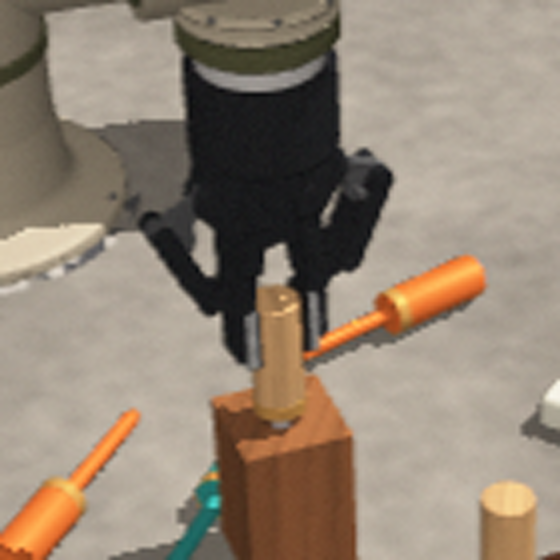

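```bash
python3 -m handwheel '[{"grip":10,"tx":0,"ty":4,"tz":0,"wx":0,"wy":0,"wz":0},{"grip":10,"tx":0,"ty":3,"tz":0,"wx":0,"wy":0,"wz":0},{"grip":10,"tx":0,"ty":0,"tz":0,"wx":0,"wy":0,"wz":0}]'
python3 -m handwheel '[{"grip":50,"tx":0,"ty":0,"tz":0,"wx":0,"wy":0,"wz":0},{"grip":50,"tx":0,"ty":0,"tz":0,"wx":0,"wy":0,"wz":0},{"grip":50,"tx":0,"ty":0,"tz":0,"wx":0,"wy":0,"wz":0},{"grip":50,"tx":0,"ty":0,"tz":0,"wx":0,"wy":0,"wz":0},{"grip":50,"tx":0,"ty":0,"tz":0,"wx":0,"wy":0,"wz":0}]'
python3 - <<'E'
from h import *
s,R=tool();print(s["force"])
S=cam("scene");x=cv2.resize(S["pixels"][130:270,215:355],None,fx=4,fy=4,interpolation=cv2.INTER_CUBIC)
cv2.imwrite("pics/z13.png",x[:,:,::-1])
E
```

```text
time_s: 11.53
eef_pos: [441.2, -37.1, 107.9]
ee_rot: [-0.705, 0.705, -0.052, 0.053]
force: [0.9, -0.2, 1.9]
grip_width: 0.31
time_s: 11.95
eef_pos: [440.7, -37.0, 107.5]
ee_rot: [-0.705, 0.705, -0.053, 0.053]
force: [-0.6, 0.1, -0.5]
grip_width: 0.586
[-0.59819021  0.14849475 -0.48827902]
```

View pics/z13.png

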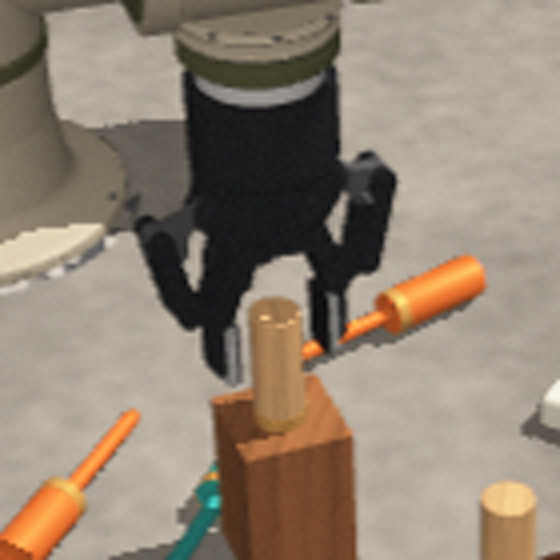

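Pin seated and upright. Lifting clear, then locating the stub.

```bash
python3 -m handwheel '[{"grip":52,"tx":0,"ty":-15,"tz":0,"wx":0,"wy":0,"wz":0},{"grip":52,"tx":0,"ty":-25,"tz":0,"wx":0,"wy":0,"wz":0},{"grip":52,"tx":0,"ty":-30,"tz":0,"wx":0,"wy":0,"wz":0},{"grip":52,"tx":0,"ty":-30,"tz":0,"wx":0,"wy":0,"wz":0},{"grip":52,"tx":0,"ty":-12,"tz":0,"wx":0,"wy":0,"wz":0},{"grip":52,"tx":0,"ty":0,"tz":0,"wx":0,"wy":0,"wz":0}]'
python3 - <<'E'
from h import *
s,R=tool();print(s["eef_pos"])
S=cam("scene");T=cam("top")
cv2.imwrite("pics/f14.png",S["pixels"][:,:,::-1]);
x=np.hstack([cv2.resize(S["pixels"][230:330,280:380],None,fx=4,fy=4,interpolation=cv2.INTER_CUBIC),cv2.resize(T["pixels"][150:250,300:400],None,fx=4,fy=4,interpolation=cv2.INTER_CUBIC)])
cv2.imwrite("pics/z14.png",x[:,:,::-1])
E
```

```text
time_s: 12.5
eef_pos: [441.9, -37.4, 222.2]
ee_rot: [-0.705, 0.706, -0.051, 0.054]
force: [-0.5, -1.0, -0.3]
grip_width: 0.606
[441.89409083 -37.37204601 222.24915717]
```

View pics/z14.png

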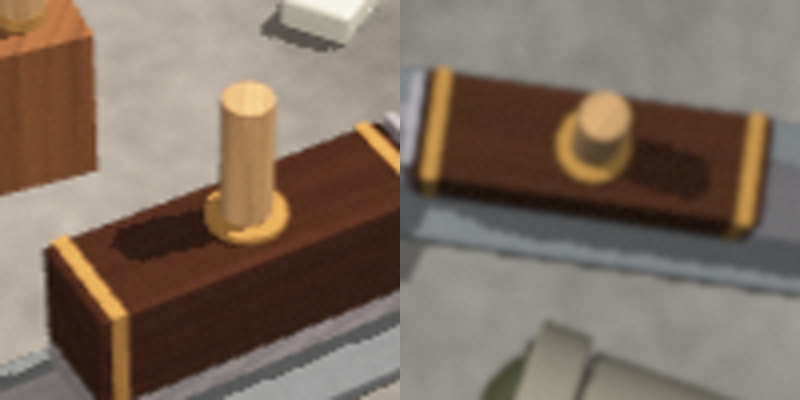

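View pics/f14.png

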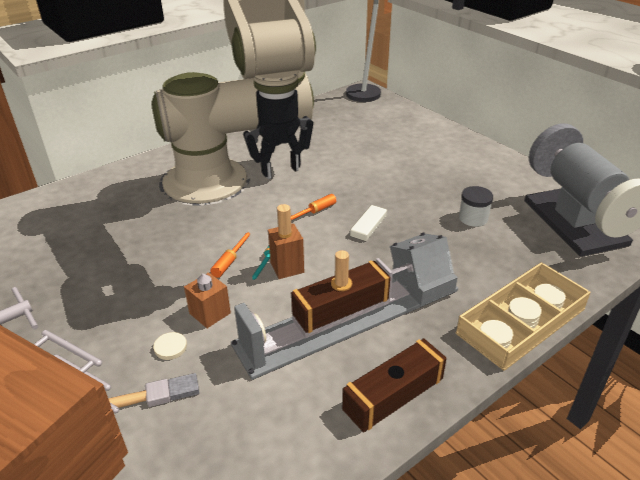

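Run:
```python
from h import *
S=cam("scene");T=cam("top");s,R=tool()
ps=(98.5/4*0+(249.5/4-.5+280),98.5/4-.5+230);pt=(204.5/4-.5+300,115.5/4-.5+150)
print(two(S,ps,T,pt),onz(T,pt,174))
X=onz(T,pt,174); P0=np.array([649.7,-3.5,174]);y=np.array([.1485,.989,0]);print("travel",(P0-X)@y)
print("to stub, tool axes",R.T@(np.array([X[0],X[1],215])-s["eef_pos"]),R.round(3))
```

```text
(array([642.83899462, -44.33290064, 175.71697834]), np.float64(0.017355647198245817)) [643.21670006 -44.48672508 174.        ]
travel 41.498641142029825
to stub, tool axes [201.88149285   2.83992887  22.5324636 ] [[ 0.989 -0.002  0.148]
 [-0.148  0.001  0.989]
 [-0.002 -1.     0.   ]]
```

```bash
python3 -m handwheel '[{"grip":52,"tx":20,"ty":0,"tz":2.5,"wx":0,"wy":0,"wz":0},{"grip":52,"tx":35,"ty":0,"tz":4,"wx":0,"wy":0,"wz":0},{"grip":52,"tx":35,"ty":0,"tz":4,"wx":0,"wy":0,"wz":0},{"grip":52,"tx":35,"ty":0,"tz":4,"wx":0,"wy":0,"wz":0},{"grip":52,"tx":35,"ty":0,"tz":4,"wx":0,"wy":0,"wz":0},{"grip":52,"tx":27,"ty":0,"tz":3,"wx":0,"wy":0,"wz":0},{"grip":52,"tx":15,"ty":0,"tz":1,"wx":0,"wy":0,"wz":0},{"grip":52,"tx":0,"ty":0,"tz":0,"wx":0,"wy":0,"wz":0},{"grip":52,"tx":0,"ty":0,"tz":0,"wx":0,"wy":0,"wz":0},{"grip":52,"tx":0,"ty":0,"tz":0,"wx":0,"wy":0,"wz":0}]'
python3 - <<'E'
from h import *
s,R=tool();print(R.T@(np.array([643.2,-44.5,131])-s["eef_pos"]))
S=cam("scene");x=cv2.resize(S["pixels"][180:330,260:420],None,fx=4,fy=4,interpolation=cv2.INTER_CUBIC)
cv2.imwrite("pics/z15.png",x[:,:,::-1])
E
```

```text
time_s: 13.53
eef_pos: [643.1, -44.6, 218.7]
ee_rot: [0.705, -0.705, 0.053, -0.052]
force: [0.1, 0.2, -0.4]
grip_width: 0.608
[ 0.25261464 87.71366184  0.11865306]
```

View pics/z15.png

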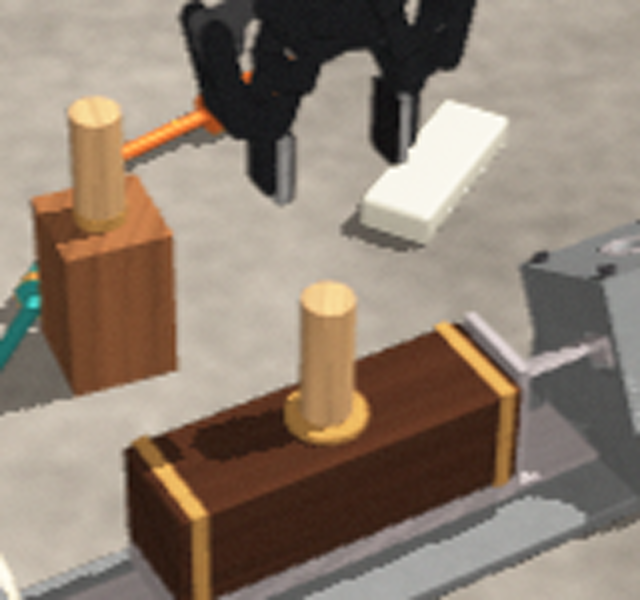

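```bash
python3 -m handwheel '[{"grip":52,"tx":0,"ty":15,"tz":0,"wx":0,"wy":0,"wz":0},{"grip":52,"tx":0,"ty":15,"tz":0,"wx":0,"wy":0,"wz":0},{"grip":52,"tx":0,"ty":8,"tz":0,"wx":0,"wy":0,"wz":0},{"grip":52,"tx":0,"ty":0,"tz":0,"wx":0,"wy":0,"wz":0},{"grip":52,"tx":0,"ty":0,"tz":0,"wx":0,"wy":0,"wz":0}]'
python3 - <<'E'
from h import *
s,R=tool();print(R.T@(np.array([643.2,-44.5,131])-s["eef_pos"]))
S=cam("scene");T=cam("top");x=np.hstack([cv2.resize(S["pixels"][210:310,290:390],None,fx=4,fy=4,interpolation=cv2.INTER_CUBIC),cv2.resize(T["pixels"][130:230,300:400],None,fx=4,fy=4,interpolation=cv2.INTER_CUBIC)])
cv2.imwrite("pics/z16.png",x[:,:,::-1])
E
```

```text
time_s: 14.0
eef_pos: [643.6, -44.7, 182.0]
ee_rot: [-0.705, 0.705, -0.053, 0.053]
force: [0.3, 0.2, -0.0]
grip_width: 0.611
[-0.43519342 51.00792205  0.13308109]
```

View pics/z16.png

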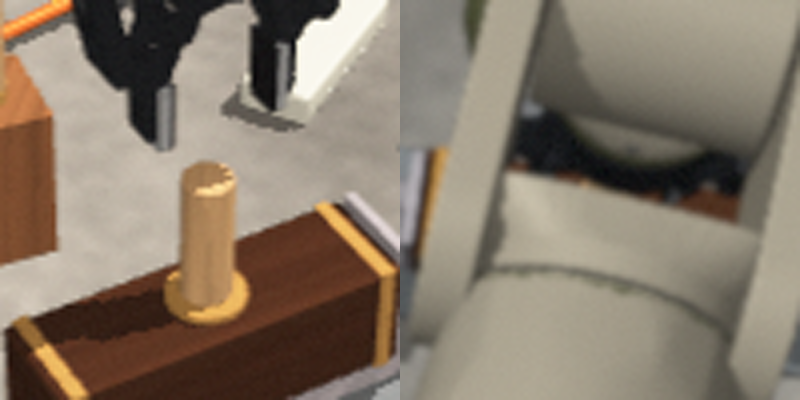

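```bash
python3 -m handwheel '[{"grip":52,"tx":0,"ty":12,"tz":0,"wx":0,"wy":0,"wz":0},{"grip":52,"tx":0,"ty":15,"tz":0,"wx":0,"wy":0,"wz":0},{"grip":52,"tx":0,"ty":14,"tz":0,"wx":0,"wy":0,"wz":0},{"grip":52,"tx":0,"ty":10,"tz":0,"wx":0,"wy":0,"wz":0},{"grip":52,"tx":0,"ty":0,"tz":0,"wx":0,"wy":0,"wz":0},{"grip":52,"tx":0,"ty":0,"tz":0,"wx":0,"wy":0,"wz":0}]'
python3 - <<'E'
from h import *
s,R=tool()
S=cam("scene");x=cv2.resize(S["pixels"][210:330,270:400],None,fx=4,fy=4,interpolation=cv2.INTER_CUBIC)
cv2.imwrite("pics/z17.png",x[:,:,::-1])
E
```

```text
time_s: 14.6
eef_pos: [644.0, -44.8, 131.0]
ee_rot: [-0.705, 0.705, -0.052, 0.053]
force: [-0.5, 0.0, 0.6]
grip_width: 0.605
```

View pics/z17.png

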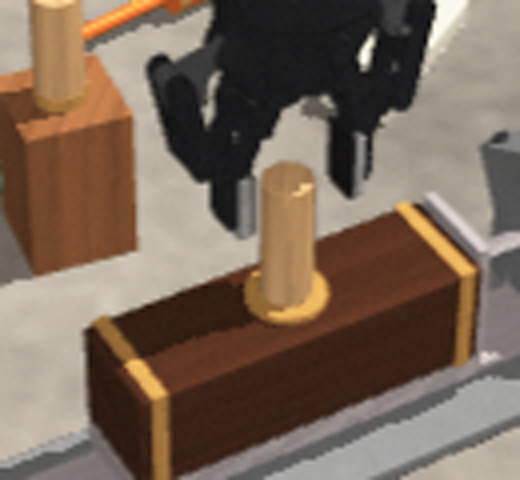

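```bash
python3 -m handwheel '[{"grip":38,"tx":-0.5,"ty":8,"tz":0,"wx":0,"wy":0,"wz":0},{"grip":38,"tx":0,"ty":0,"tz":0,"wx":0,"wy":0,"wz":0},{"grip":38,"tx":0,"ty":0,"tz":-5,"wx":0,"wy":0,"wz":0},{"grip":38,"tx":0,"ty":0,"tz":-6,"wx":0,"wy":0,"wz":0},{"grip":38,"tx":0,"ty":0,"tz":-8,"wx":0,"wy":0,"wz":0},{"grip":38,"tx":0,"ty":0,"tz":-8,"wx":0,"wy":0,"wz":0},{"grip":38,"tx":0,"ty":0,"tz":-8,"wx":0,"wy":0,"wz":0},{"grip":38,"tx":0,"ty":0,"tz":-8,"wx":0,"wy":0,"wz":0},{"grip":38,"tx":0,"ty":0,"tz":-8,"wx":0,"wy":0,"wz":0},{"grip":38,"tx":0,"ty":0,"tz":0,"wx":0,"wy":0,"wz":0}]'
python3 - <<'E'
from h import *
s,R=tool();print(R.T@s["force"],"moved",R.T@(np.array(s["eef_pos"])-[643.5,-44.8,123]))
S=cam("scene");x=cv2.resize(S["pixels"][210:360,230:400],None,fx=4,fy=4,interpolation=cv2.INTER_CUBIC)
cv2.imwrite("pics/z18.png",x[:,:,::-1])
E
```

```text
time_s: 15.48
eef_pos: [635.6, -97.3, 122.6]
ee_rot: [-0.705, 0.706, -0.053, 0.053]
force: [-0.1, -0.6, -0.0]
grip_width: 0.441
[ 0.01072831  0.00190169 -0.59010798] moved [  0.09258698   0.43966858 -53.11781914]
```

View pics/z18.png

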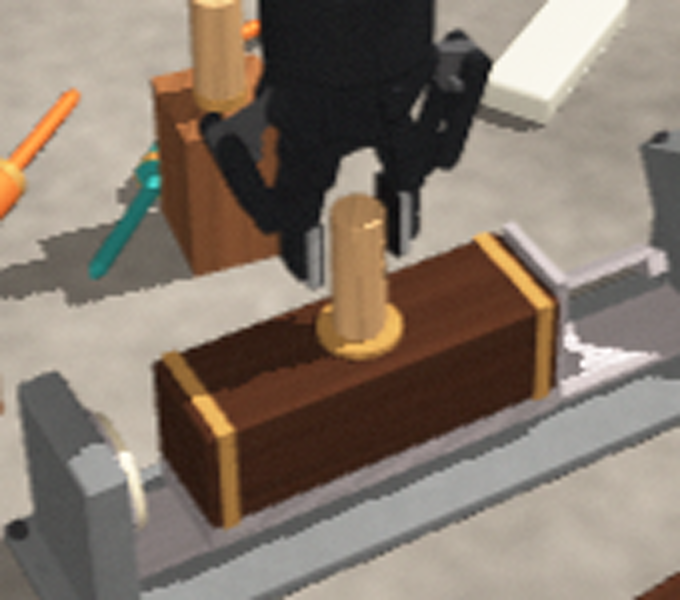

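```bash
python3 -m handwheel '[{"grip":38,"tx":0,"ty":0,"tz":-7,"wx":0,"wy":0,"wz":0},{"grip":38,"tx":0,"ty":0,"tz":-7,"wx":0,"wy":0,"wz":0},{"grip":38,"tx":0,"ty":0,"tz":-6,"wx":0,"wy":0,"wz":0},{"grip":38,"tx":0,"ty":0,"tz":-3,"wx":0,"wy":0,"wz":0},{"grip":38,"tx":0,"ty":0,"tz":-3,"wx":0,"wy":0,"wz":0},{"grip":38,"tx":0,"ty":0,"tz":0,"wx":0,"wy":0,"wz":0}]'
python3 -m handwheel '[{"grip":38,"tx":0,"ty":0,"tz":-2,"wx":0,"wy":0,"wz":0},{"grip":38,"tx":0,"ty":0,"tz":-2,"wx":0,"wy":0,"wz":0},{"grip":38,"tx":0,"ty":0,"tz":-0.5,"wx":0,"wy":0,"wz":0}]'
python3 - <<'E'
from h import *
s,R=tool();print(R.T@s["force"],"moved",R.T@(np.array(s["eef_pos"])-[643.5,-44.8,123]))
S=cam("scene");x=cv2.resize(S["pixels"][210:360,210:380],None,fx=4,fy=4,interpolation=cv2.INTER_CUBIC)
cv2.imwrite("pics/z19.png",x[:,:,::-1])
E
```

```text
time_s: 16.03
eef_pos: [631.8, -121.6, 122.5]
ee_rot: [-0.705, 0.705, -0.053, 0.053]
force: [-0.1, 0.3, -0.5]
grip_width: 0.447
time_s: 16.28
eef_pos: [631.2, -125.4, 122.5]
ee_rot: [-0.705, 0.705, -0.053, 0.053]
force: [0.5, 0.8, 0.2]
grip_width: 0.446
[ 0.38235765 -0.2101051   0.84898672] moved [ -0.1762933    0.5580005  -81.55855393]
```

View pics/z19.png

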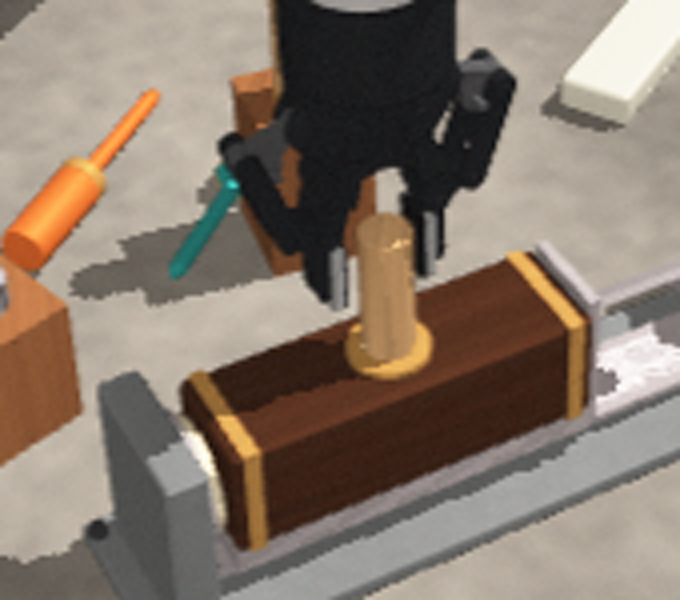

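```bash
python3 -m handwheel '[{"grip":38,"tx":0,"ty":0,"tz":-1.5,"wx":0,"wy":0,"wz":0},{"grip":38,"tx":0,"ty":0,"tz":-1.5,"wx":0,"wy":0,"wz":0},{"grip":38,"tx":0,"ty":0,"tz":0,"wx":0,"wy":0,"wz":0}]'
python3 -m handwheel '[{"grip":38,"tx":0,"ty":0,"tz":-1.5,"wx":0,"wy":0,"wz":0},{"grip":38,"tx":0,"ty":0,"tz":-1,"wx":0,"wy":0,"wz":0},{"grip":38,"tx":0,"ty":0,"tz":0,"wx":0,"wy":0,"wz":0}]'
```

```text
time_s: 16.58
eef_pos: [630.8, -128.5, 122.5]
ee_rot: [-0.705, 0.705, -0.053, 0.053]
force: [-0.6, -0.1, -0.1]
grip_width: 0.448
time_s: 16.83
eef_pos: [630.7, -129.1, 122.4]
ee_rot: [0.706, -0.704, 0.052, -0.052]
force: [1.3, 8.3, -0.0]
grip_width: 0.444
```

The force jumped to 8 N, so the head is home. I'll centre the fingers off the stub and lift away.

```bash
python3 -m handwheel '[{"grip":52,"tx":0,"ty":0,"tz":4,"wx":0,"wy":0,"wz":0},{"grip":52,"tx":0,"ty":0,"tz":3,"wx":0,"wy":0,"wz":0},{"grip":52,"tx":0,"ty":0,"tz":0,"wx":0,"wy":0,"wz":0},{"grip":52,"tx":0,"ty":-10,"tz":0,"wx":0,"wy":0,"wz":0},{"grip":52,"tx":0,"ty":-25,"tz":0,"wx":0,"wy":0,"wz":0},{"grip":52,"tx":0,"ty":-30,"tz":0,"wx":0,"wy":0,"wz":0},{"grip":52,"tx":0,"ty":-30,"tz":0,"wx":0,"wy":0,"wz":0},{"grip":52,"tx":0,"ty":-15,"tz":0,"wx":0,"wy":0,"wz":0},{"grip":52,"tx":0,"ty":0,"tz":0,"wx":0,"wy":0,"wz":0}]'
python3 -m handwheel '[{"grip":52,"tx":-20,"ty":0,"tz":20,"wx":0,"wy":0,"wz":0},{"grip":52,"tx":-20,"ty":0,"tz":30,"wx":0,"wy":0,"wz":0},{"grip":52,"tx":-20,"ty":0,"tz":30,"wx":0,"wy":0,"wz":0},{"grip":52,"tx":-20,"ty":0,"tz":30,"wx":0,"wy":0,"wz":0},{"grip":52,"tx":-20,"ty":0,"tz":30,"wx":0,"wy":0,"wz":0},{"grip":52,"tx":-15,"ty":0,"tz":30,"wx":0,"wy":0,"wz":0},{"grip":52,"tx":-10,"ty":0,"tz":30,"wx":0,"wy":0,"wz":0},{"grip":52,"tx":-5,"ty":0,"tz":30,"wx":0,"wy":0,"wz":0},{"grip":52,"tx":0,"ty":0,"tz":20,"wx":0,"wy":0,"wz":0},{"grip":52,"tx":0,"ty":0,"tz":0,"wx":0,"wy":0,"wz":0}]'
python3 - <<'E'
from h import *
s,R=tool();print(s["dq"].round(3) if hasattr(s["dq"],"round") else s["dq"],s["force"])
S=cam("scene");T=cam("top")
cv2.imwrite("pics/f20.png",S["pixels"][:,:,::-1]);cv2.imwrite("pics/t20.png",T["pixels"][:,:,::-1])
E
```

```text
time_s: 17.58
eef_pos: [632.6, -124.4, 237.7]
ee_rot: [-0.704, 0.706, -0.05, 0.055]
force: [-0.8, -0.2, 0.4]
grip_width: 0.612
time_s: 18.42
eef_pos: [539.5, 145.8, 232.2]
ee_rot: [0.705, -0.705, 0.052, -0.051]
force: [0.5, 0.5, -0.5]
grip_width: 0.607
[-0.07  -0.01   0.025 -0.022 -0.005 -0.059] [ 0.52352424  0.47088805 -0.5099148 ]
```

View pics/f20.png

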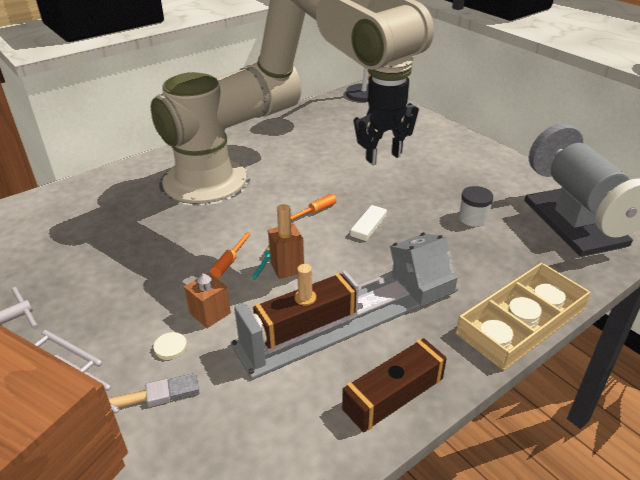

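View pics/t20.png

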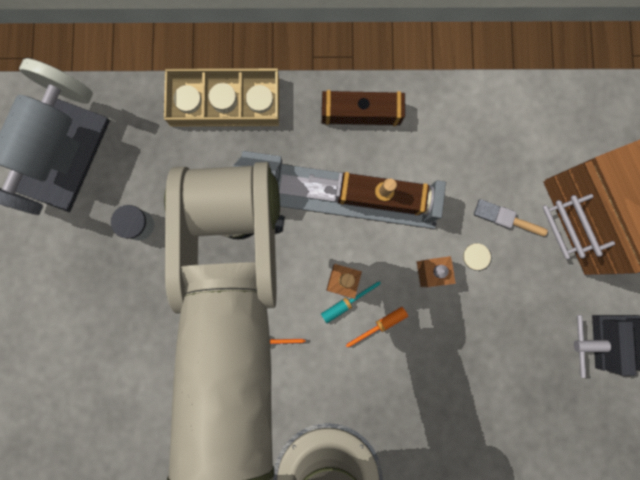

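Last check: the head's travel and the pin's position and height, measured in enlarged crops.

Run:
```python
import cv2,numpy as np
s=cv2.imread("pics/f20.png");t=cv2.imread("pics/t20.png")
x=np.vstack([np.hstack([cv2.resize(s[195:285,255:355],None,fx=4,fy=4,interpolation=cv2.INTER_CUBIC)[:300],cv2.resize(t[255:330,315:415],None,fx=4,fy=4,interpolation=cv2.INTER_CUBIC)]),
np.hstack([cv2.resize(s[260:335,235:335],None,fx=4,fy=4,interpolation=cv2.INTER_CUBIC),cv2.resize(t[160:235,360:460],None,fx=4,fy=4,interpolation=cv2.INTER_CUBIC)])])
cv2.imwrite("pics/z21.png",x)
```

```text
(no output)
```

View pics/z21.png

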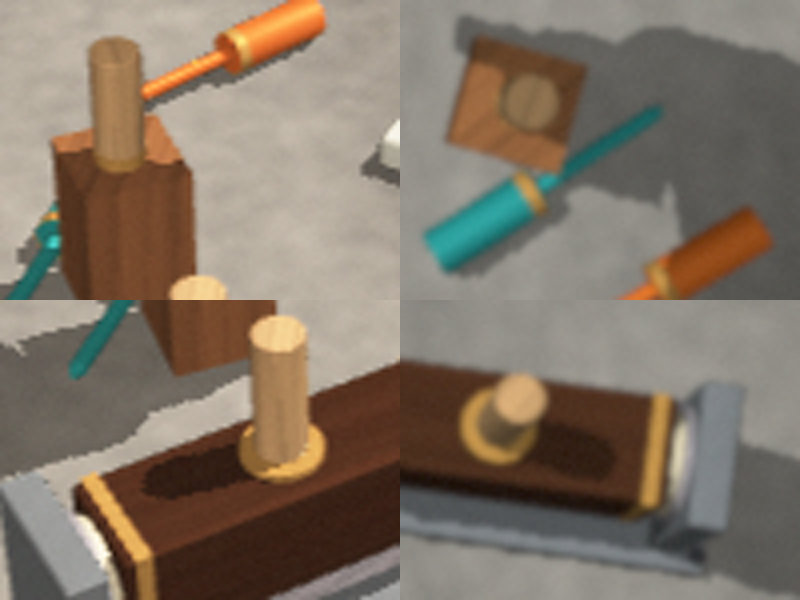

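Run:
```python
from h import *
S=cam("scene");T=cam("top");k=lambda u,v,x,y:((u+.5)/4-.5+x,(v+.5)/4-.5+y)
a=two(S,k(279,34,235,260),T,k(121,99,360,160));X=onz(T,k(121,99,360,160),174);print(a,X,"travel",(np.array([649.7,-3.5,174])-X)@np.array([.1485,.989,0]),(np.array([649.4,-3.5,174])-a[0])@np.array([.1485,.989,0]))
print("pin top",two(S,k(116,51,255,195),T,k(130,102,315,255)),onz(T,k(130,102,315,255),165))
s,R=tool();print(s["dq"],s["force"],s["time_s"])
```

```text
(array([ 630.8077852 , -121.80500564,  174.93688342]), np.float64(0.954996032007074)) [ 630.72586741 -122.35216831  174.        ] travel 120.36245314969065 119.76459447889164
pin top (array([441.7555435 , -35.49507137, 166.73746107]), np.float64(0.3094443273537037)) [441.6752605  -35.75284683 165.        ]
[-0.00813516 -0.00302295 -0.00208729 -0.00017169  0.00088821  0.00130773] [-1.52197467e-01  3.36945552e-05  8.99141768e-02] 18.6167
```

Measured travel is 120 mm. The pin top is back at (441.7, -35.6, 166.7), against (441.3, -35.7, 166.5) at the start. The arm is still and clear, so I'm handing in.

```bash
python3 -c "
from rig import ctrl
print(ctrl.finish_job())"
```

```text
the job is handed in; nothing more can be done
None
```

The job is done and handed in at about 18.6 s. I pushed the release pin down the sloping bore until the hidden catch let the mallet head spring out. Then I put the pin back in its own stand and slid the head against the face disc.

- **Catch:** the pin tip reached about 54 mm into the bore at 6–7 N. That puts the catch roughly 9–10 mm in, past its release point, and the head sprang out about 41.5 mm.
- **Mallet head:** pushed until the force rose to 8 N at the stop. The pictures put its travel at about 120 mm.
- **Pin:** the two views put its top within 1 mm of where it started, and it stands upright and seated.
- **Left alone:** in the last pictures the countersink bit, stone, spare disc and grease tin look to be where they were. I checked these by eye and did not measure them.
- **Catch return:** the catch springing back can't be seen. I infer it from the pin being fully withdrawn.

**Disagreements:**
- The three coloured look-alike pins toppled while the arm was first moving across, before it touched anything. They lie clear of the parts.
- The fingertips looked about 20 mm higher in the scene view than the stated TCP. This did not affect the work.
- The scene camera read heights 1–4 mm too high, so I took positions from the top view and checked them in both views.

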